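# Repack the hub transit case and leave its cover half open

## Task

Fold the case's cover fully back, then take out the short hub that was packed by mistake and stand it in the empty parts bin, and stand every full-size hub from the group on the bench beside the case (54 mm wide body, 96 mm tall) upright on the floor of the case, leaving the shorter and slimmer look-alikes standing where they are. When all are in, fold the cover down to half open, 45 degrees, and let go, so that the hubs are kept from dust but the inspector can still see them; do not disturb the tools and the bottle lying about.

Things in the scene. Friction and masses are not known exactly. Their poses are not given: they have to be found in the camera images.
- hub1: A full-size hub to be packed (may be absent): bare steel turned hub standing upright: a plain round body with a narrower round neck 28 mm across and 40 mm tall on top of it, on the same axis; origin at the centre of its underside, z up along its axis. Body 54 mm across and 56 mm tall, 96 mm tall overall; 0.3 to 0.6 kg.
- hub2: A full-size hub to be packed (may be absent): bare steel turned hub standing upright: a plain round body with a narrower round neck 28 mm across and 40 mm tall on top of it, on the same axis; origin at the centre of its underside, z up along its axis. Body 54 mm across and 56 mm tall, 96 mm tall overall; 0.3 to 0.6 kg.
- hub3: A full-size hub to be packed (may be absent): bare steel turned hub standing upright: a plain round body with a narrower round neck 28 mm across and 40 mm tall on top of it, on the same axis; origin at the centre of its underside, z up along its axis. Body 54 mm across and 56 mm tall, 96 mm tall overall; 0.3 to 0.6 kg.
- hub4: A full-size hub to be packed (may be absent): bare steel turned hub standing upright: a plain round body with a narrower round neck 28 mm across and 40 mm tall on top of it, on the same axis; origin at the centre of its underside, z up along its axis. Body 54 mm across and 56 mm tall, 96 mm tall overall; 0.3 to 0.6 kg.
- hub5: A full-size hub to be packed (may be absent): bare steel turned hub standing upright: a plain round body with a narrower round neck 28 mm across and 40 mm tall on top of it, on the same axis; origin at the centre of its underside, z up along its axis. Body 54 mm across and 56 mm tall, 96 mm tall overall; 0.3 to 0.6 kg.
- hub6: A full-size hub to be packed (may be absent): bare steel turned hub standing upright: a plain round body with a narrower round neck 28 mm across and 40 mm tall on top of it, on the same axis; origin at the centre of its underside, z up along its axis. Body 54 mm across and 56 mm tall, 96 mm tall overall; 0.3 to 0.6 kg.
- stray: The short hub packed by mistake, standing in the case at the start: bare steel turned hub standing upright: a plain round body with a narrower round neck 28 mm across and 40 mm tall on top of it, on the same axis; origin at the centre of its underside, z up along its axis. Body 54 mm across and only 36 mm tall, 76 mm overall; 0.3 kg.
- short1: A look-alike on the bench, to be left alone: bare steel turned hub standing upright: a plain round body with a narrower round neck 28 mm across and 40 mm tall on top of it, on the same axis; origin at the centre of its underside, z up along its axis. Body 54 mm across and 36 mm tall, 76 mm overall.
- slim1: A look-alike on the bench, to be left alone: bare steel turned hub standing upright: a plain round body with a narrower round neck 28 mm across and 40 mm tall on top of it, on the same axis; origin at the centre of its underside, z up along its axis. Body only 38 mm across and 56 mm tall, 96 mm overall.
- case: Open-topped plywood transit case, fixed to the bench: outside 162 mm in x, 228 mm in y, 103 mm tall; walls and floor 6 mm thick, so inside 150 x 216 mm, with the floor at z = 6 mm. Origin at the centre of its underside; its own -x is the front, towards the robot, and the cover is hinged on its +x side. It stands turned by up to 0.15 rad.
- cover (a joint): Angle of the case's plywood cover, rad: 0 closed flat on the case, 1.57 upright, 1.85 fully back against its stop (leaning away from the robot). The hinge is stiff: the cover stays at any angle where it is left (about 0.5 N m).
- cover_hinge (a point): Middle of the cover's hinge line, on the top outer edge of the case's +x wall (81 mm from the case's origin in its x, 103 mm up); the hinge line runs along the case's y. The cover is 162 mm from hinge line to free edge, 228 mm wide, 8 mm thick, its underside at the hinge line's height when shut.
- cover_handle (a point): Middle of the cover's handle, a round steel bar 10 mm thick and 100 mm long parallel to the hinge line, on two 8 mm posts at its ends on the cover's outer face. It lies 150 mm from the hinge line along the cover and 50 mm from the underside, leaving 37 mm clear between bar and cover. It turns with the cover.
- bin: Empty square open-topped plastic parts bin, fixed: 130 x 130 mm outside, 55 mm tall, walls and floor 4 mm thick. Origin at the centre of its underside.
- wrench: Bystander: spanner 190 mm long lying on the bench; origin on the underside near its middle.
- oil: Bystander: bottle 60 mm across, 150 mm tall, standing; origin at the centre of its underside.
- driver: Bystander: screwdriver lying on the bench; origin on its underside near its middle.
Things that resemble listed ones, but are neither listed nor needed, are in the scene too. Leave any pink look-alike of the hub2 alone.

How it is judged:
By the outcome, as a careful person would: the job done as asked, in the order asked, and still so for the second after the job is handed in, with the robot touching nothing.
Of hub1, hub2, hub3, hub4, hub5, hub6 only 4 to 6 are there at a start; the rules pass over those that are not, and their reading is None.
At some moment in a run one of hub1, hub2, hub3, hub4, hub5, hub6, stray may be knocked a few centimetres aside while the robot is not near it.
It also fails if it takes over 210 s, if anything falls off the work surface, if the arm or the gripper's body presses on something with over 40 N, if the wrist force passes 120 N, or if a joint passes its speed limit or range.

## Robot

A 6-joint arm with a two-finger parallel gripper is mounted at the origin on the work surface. World frame = base frame: x ahead of the robot, y to its left, z up, the work surface at z = 0. Lengths are in m, angles in degrees, forces in N, time in s.
With the tool pointing down it reaches from about 0.35 to 0.875 m from the base axis. Payload 4.2 kg.
Tool frame: the origin (TCP) lies midway between the tips of the shut fingers; the grasp point (between the pads) lies 19 mm behind it; z points along the fingers, y is the line along which they close (so a half turn about z gives the same grasp; the last joint's range is limited). The gripper opens to 87 mm and grips with 3 to 60 N. Pads are 19 mm wide; open, the fingers measure 117 mm over their backs; the gripper's body (75 mm by 190 mm) begins 51 mm behind the grasp point.
Start: joints at [85.348, 22.042, 0.453, 0, -68.411, -14.817], TCP at [0.208, 0.589, 0.223] pointing down, gripper open.
Joint ranges: [-179.83, 179.83], [-69.29, 118.12], [-61.27, 80.66], [-181.25, 117.63], [-171.15, -9.14], [-177.46, 177.46]. Speed limits (degrees/s): [159.86, 159.86, 180, 180, 180, 180].

## Interface

Orientations are given as a 3x3 rotation matrix whose columns are the frame's x, y, z axes.
In Python, from station import * gives the robot as it stands.
- The arm moves only by the tool move_arm, never from a script. Its argument "targets" is text: rows parted by semicolons, each of 4 numbers parted by spaces: the shift along the world's x, y, z in units of 25 mm (1.0 is 25 mm), then the turn about the world's z in units of 5 degrees (1.0 is 5 degrees). In form: tx ty tz spin; .... A call has 1 to 10 rows; each row shifts and turns the commanded pose from where the row before left it; what a row does not reach is not made up. A row lasts 1/12 s, in which the tool goes at most 41.7 mm and 7.16 degrees, less where a joint would pass 70% of its speed; a pose out of reach is approached as far as the arm can. A call is refused whole if a number of a shift passes 1 or a number of a turn 1, either way. A call with a gripper value outside its range is refused whole. "gripper" is the finger opening in mm, from 0 to 87, set as the call begins (left out, the last holds). The fingers move at their own pace and stop on an object; the grip force is fixed at half the most. Time passes only in rows, so rows that do not move let the fingers close. It gives the time, the measured TCP pose, the force, the opening and the grip force at its end, in the units of the state.
- sense(): the state, without advancing time (a new reading comes with each control period).
- capture(name): name is "side" or "top"; returns a dict with "image" (400x640x3 uint8, blue, green, red), "fx", "fy", "cx", "cy" (pixels), "world_from_camera" (4x4, takes a point from camera to world coordinates). Camera axes: x right, y up, looking along -z (the intrinsics and any distortion apply to the point x, -y, -z); pixel columns grow to the right and rows downward; lengths in m; the calibration is good to about 2 mm. A picture is of the moment at which its call begins. There is no depth.
- finish_job(): hands the job in; it is judged then, once.
The state is a dict: "time_s": time; "joints": joint angles; "joint_velocities": joint speeds; "effort": joint torques, N m; "tcp_pos": TCP position; "ee_rot": TCP orientation; "wrist_force": force on the tool from outside, world axes, zero at the start; "moment": the same for the moment, N m; "gripper_width": opening from 0.0 (shut) to 1.0 (fully open); "gripper_force": force on a finger pad.
Only numpy, scipy, OpenCV 4.12 (cv2) and the standard library are available. Lean on these libraries where they do the work, as an engineer would, in place of code of your own. Each camera call takes 0.05 s, during which the arm holds its last target. There are 200 camera calls.

## Working session

There is one attempt and no reset: what is moved stays moved. The work goes in short steps, Python scripts to look and compute and a tool call to move; the robot and the scene stay as the last step left them, time stands still between calls to the robot, and variables do not carry over. Pictures are saved under pics/ and viewed, at most 14 in all, crops included, and the job is handed in when it is done.

Besides the shell and the picture viewer there is one more tool, called after "Call:" by a JSON object that holds its "op" and its "data". move_arm: Moves the arm, as the interface text tells. Its arguments: {"type":"object","properties":{"targets":{"type":"string"},"gripper":{"type":"number"}},"required":["targets"]}

```bash
mkdir -p pics; ls
python3 - <<'E'
from station import *
import cv2,numpy as np
s=sense();print(s)
for n in("top","side"):
    c=capture(n);cv2.imwrite(f"pics/{n}0.png",c["image"]);print({k:v for k,v in c.items() if k!="image"})
E
```

```text
pics
{'time_s': 0.0, 'joints': array([ 8.53479952e+01,  2.20896123e+01,  3.78662239e-01, -3.06661195e-02,
       -6.84127115e+01, -1.48188377e+01]), 'joint_velocities': array([-0.07042442,  0.0548447 ,  0.05411333,  0.0370818 ,  0.02665719,
        0.1970781 ]), 'effort': array([-4.35824313e-04, -3.90664601e+01,  1.87403727e+01,  4.22010854e+00,
        1.10217521e-02, -1.87613391e-04]), 'tcp_pos': array([0.20807725, 0.58868293, 0.22145976]), 'ee_rot': array([[ 9.42745430e-01, -3.33512525e-01, -6.71085463e-04],
       [-3.33513193e-01, -9.42743069e-01, -2.11077653e-03],
       [ 7.13092416e-05,  2.21374078e-03, -9.99997547e-01]]), 'wrist_force': array([-0.95954789,  0.36046139,  1.01275629]), 'moment': array([ 0.03984656,  0.02880545, -0.01777483]), 'gripper_force': 0.0, 'gripper_width': 1.0004288856087264}
{'fx': 367.3997252330141, 'fy': 367.3997252330141, 'cx': 318.8606913177749, 'cy': 196.97437505222422, 'world_from_camera': array([[-0.00898754,  0.99155608, -0.12936675,  0.41166005],
       [-0.99966508, -0.0057696 ,  0.02522785, -0.00861908],
       [ 0.02426843,  0.12955016,  0.99127584,  1.12817587],
       [ 0.        ,  0.        ,  0.        ,  1.        ]])}
{'fx': 492.6374039748497, 'fy': 492.6374039748497, 'cx': 320.76454593072316, 'cy': 198.13826703927083, 'world_from_camera': array([[ 0.93718178,  0.24804981, -0.24527861,  0.21040879],
       [-0.34838398,  0.70152023, -0.62168961, -0.88778543],
       [ 0.01785791,  0.66808731,  0.74386856,  1.17033216],
       [ 0.        ,  0.        ,  0.        ,  1.        ]])}
```

View pics/top0.png

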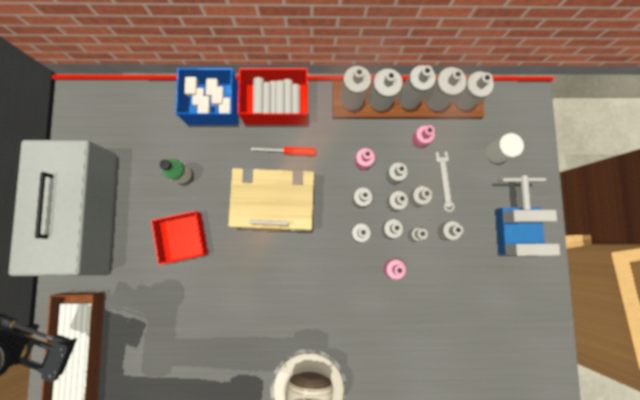

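View pics/side0.png

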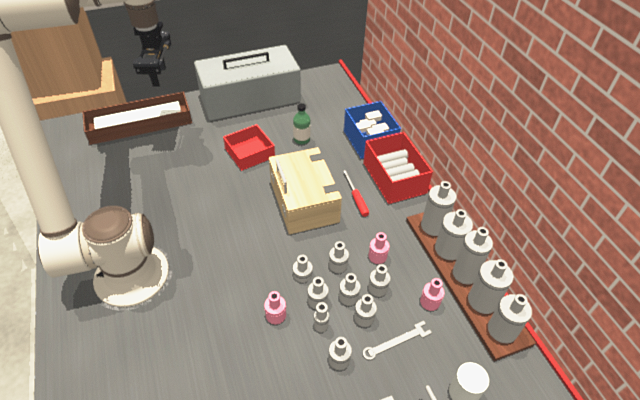

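The top view shows the case at about (272,200) with its handle at (270,222). The bin is at (180,237). Eight bare hubs lie around (350–460, 165–240), and the slim one is probably at (419,234). The side view shows the same eight. I'll zoom in on both views.

Run:
```python
import cv2,numpy as np
t=cv2.imread("pics/top0.png");s=cv2.imread("pics/side0.png")
def crop(im,x0,y0,w,h,f):
    o=cv2.resize(im[y0:y0+h,x0:x0+w],None,fx=f,fy=f,interpolation=cv2.INTER_CUBIC)
    for k in range(0,w,20): cv2.putText(o,str(x0+k),(k*f,8),0,.3,(0,0,255))
    for k in range(0,h,20): cv2.putText(o,str(y0+k),(0,k*f+4),0,.3,(0,0,255))
    return o
cv2.imwrite("pics/c1.png",np.hstack([crop(t,345,155,120,96,5)[:, :], ])); 
a=crop(t,345,155,120,100,4);b=crop(s,260,230,140,145,4)
H=580;o=np.zeros((600,800,3),np.uint8)
cv2.imwrite("pics/c1.png",a);cv2.imwrite("pics/c2.png",b)
c=crop(t,140,155,190,110,4);cv2.imwrite("pics/c3.png",c)
```

```text
(no output)
```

View pics/c1.png

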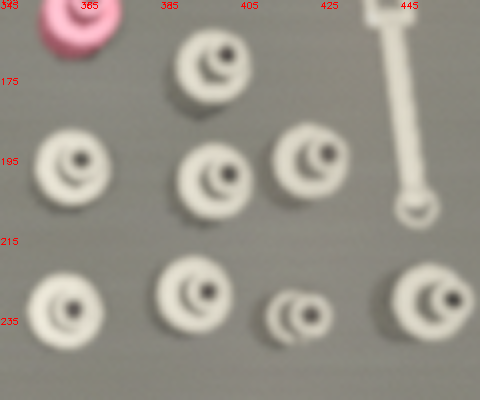

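View pics/c2.png

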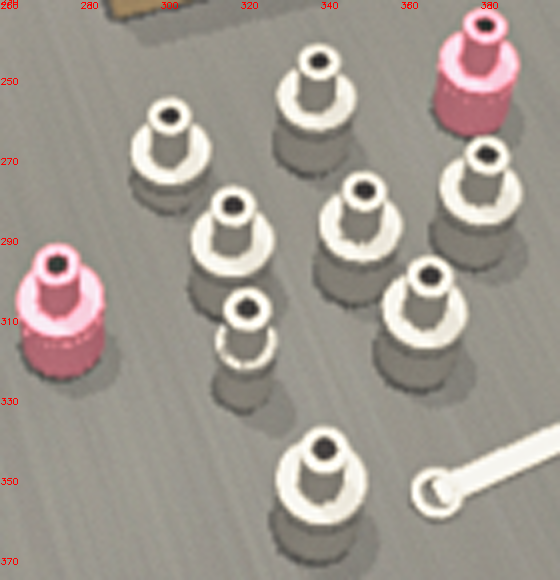

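View pics/c3.png

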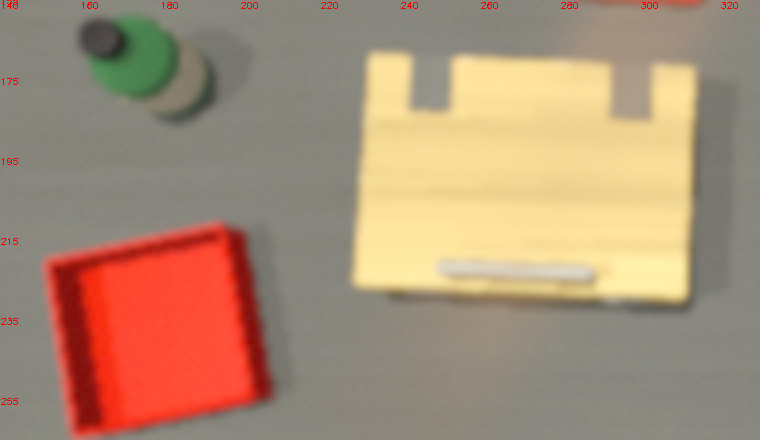

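Crop 1 shows 8 bare hubs with dark hole discs on their tops, and the slim one is at (422,233). Crop 2 shows the same 8; the one at (302,259) looks short. Crop 3 shows the case cover, whose handle ends are at about (249,221) and (288,223), and the bin. Next I'll triangulate the holes automatically.

```bash
cat > h.py <<'E'
from station import *
import cv2,numpy as np
from scipy.ndimage import label,center_of_mass
def ray(c,u,v):
    d=np.array([(u-c["cx"])/c["fx"],-(v-c["cy"])/c["fy"],-1.]);M=c["world_from_camera"]
    d=M[:3,:3]@d;return M[:3,3],d/np.linalg.norm(d)
def onz(c,u,v,z):
    o,d=ray(c,u,v);return o+d*(z-o[2])/d[2]
def tri(a,b):
    (o1,d1),(o2,d2)=a,b
    t=np.linalg.lstsq(np.c_[d1,-d2],o2-o1,rcond=None)[0];p,q=o1+t[0]*d1,o2+t[1]*d2
    return (p+q)/2,np.linalg.norm(p-q)
def holes(c):
    im=c["image"];g=im.max(2).astype(np.uint8)
    bh=cv2.morphologyEx(g,cv2.MORPH_CLOSE,np.ones((9,9)))*1.-g
    L,n=label(bh>70);out=[]
    for i in range(1,n+1):
        m=L==i;a=m.sum()
        if not 4<=a<=60:continue
        ys,xs=np.nonzero(m)
        if np.ptp(ys)>9 or np.ptp(xs)>9:continue
        w=bh*cv2.dilate(m.astype(np.uint8),np.ones((3,3)));y,x=center_of_mass(w)
        ring=im[max(0,int(y)-6):int(y)+7,max(0,int(x)-6):int(x)+7].reshape(-1,3).astype(int)
        br=ring[ring.max(1)>200]
        if len(br)<8:continue
        if (np.median(np.ptp(br,axis=1))>60):continue  # pink
        out.append((x,y))
    return out
def find(zlo=.06,zhi=.115,tol=.008,box=(.2,.8,-.6,.4)):
    t,s=capture("top"),capture("side");A,B=holes(t),holes(s);C=[]
    for i,a in enumerate(A):
        for j,b in enumerate(B):
            p,e=tri(ray(t,*a),ray(s,*b))
            if e<tol and zlo<p[2]<zhi and box[0]<p[0]<box[1] and box[2]<p[1]<box[3]:C.append((e,i,j,p,a,b))
    C.sort(key=lambda q:q[0]);ui,uj,R=set(),set(),[]
    for e,i,j,p,a,b in C:
        if i in ui or j in uj:continue
        ui.add(i);uj.add(j);R.append((p,e,a,b))
    return t,s,R
def pr(R):
    for p,e,a,b in R:print(p.round(4),round(e,4),np.round(a,1),np.round(b,1))
E
python3 - <<'E'
from h import *
t,s,R=find();pr(R);np.set_printoptions(precision=4,suppress=True)
g=t
# cover corners (top at z=.111), handle ends z=.158, bin rim corners
for u,v in[(227,226.7),(312,230),(232,168),(316.5,171.5)]:print("cov",onz(t,u,v,.111 if v>200 else .107))
for u,v in[(249.5,221.5),(288.5,223.5)]:print("han",onz(t,u,v,.158))
hsv=cv2.cvtColor(t["image"],cv2.COLOR_BGR2HSV)
m=((hsv[...,0]<8)|(hsv[...,0]>172))&(hsv[...,1]>150)&(hsv[...,2]>60);m[:205]=0;m[270:]=0;m[:,:140]=0;m[:,215:]=0
r=cv2.minAreaRect(np.argwhere(m)[:,::-1].astype(np.float32));print("bin",r)
for q in cv2.boxPoints(r):print(onz(t,*q,.055))
m=cv2.inRange(hsv,(12,50,120),(30,200,255));m[:150]=0;m[240:]=0;m[:,:215]=0;m[:,330:]=0
r=cv2.minAreaRect(np.argwhere(m>0)[:,::-1].astype(np.float32));print("cov",r)
for q in cv2.boxPoints(r):print(q,onz(t,*q,.111))
E
```

```text
[ 0.4476 -0.1607  0.0758] 0.0 [363.  231.9] [302.  258.5]
[ 0.5419 -0.2712  0.0964] 0.0 [401.8 198. ] [350.7 277.2]
[ 0.5528 -0.1659  0.0961] 0.0001 [364.9 194.4] [339.3 244.9]
[ 0.5561 -0.3426  0.0965] 0.0002 [426.5 193. ] [367.1 298.5]
[ 0.4515 -0.4266  0.0973] 0.0002 [457.8 229.5] [340.7 341.7]
[ 0.4586 -0.253   0.0958] 0.0003 [396.5 227.5] [317.8 281. ]
[ 0.6283 -0.2726  0.0957] 0.0005 [401.1 168.2] [381.3 268.2]
[ 0.6159 -0.2589  0.1009] 0.0034 [396.8 172.8] [375.8 264.1]
cov [0.4635 0.2187 0.111 ]
cov [ 0.4526 -0.0147  0.111 ]
cov [0.6287 0.2094 0.107 ]
cov [ 0.6176 -0.0286  0.107 ]
han [0.4743 0.1497 0.158 ]
han [0.4683 0.0473 0.158 ]
bin ((179.0192413330078, 237.09616088867188), (45.69506072998047, 50.99019241333008), 78.69007110595703)
[0.4883 0.4543 0.055 ]
[0.5164 0.3118 0.055 ]
[0.3872 0.2821 0.055 ]
[0.3604 0.4226 0.055 ]
cov ((271.8031005859375, 191.95355224609375), (85.27735137939453, 89.734130859375), 3.814074993133545)
[226.2743 233.885 ] [0.4439 0.2202 0.111 ]
[232.2434 144.3496] [0.696  0.2093 0.111 ]
[317.3318 150.0221] [ 0.6789 -0.0314  0.111 ]
[311.3628 239.5575] [ 0.4264 -0.0128  0.111 ]
```

Call:
{"op": "move_arm", "data": {"targets": ".53 -.98 0 -.74;.53 -.98 0 -.74;.53 -.98 0 -.74;.53 -.98 0 -.74;.53 -.98 0 -.74;.53 -.98 0 -.74;.53 -.98 0 -.74;.53 -.98 0 -.74;.53 -.98 0 -.74;.53 -.98 0 -.74", "gripper": 40}}

```text
time_s: 1.03
tcp_pos: [0.3411, 0.3428, 0.2225]
ee_rot: [[0.55, -0.835, -0.0], [-0.835, -0.55, -0.0], [-0.0, 0.0, -1.0]]
wrist_force: [0.5, -0.0, 0.3]
gripper_width: 0.467
gripper_force: 0.0
```

Call:
{"op": "move_arm", "data": {"targets": ".53 -.98 0 -.73;.53 -.98 0 -.73;.53 -.98 0 -.73;.53 -.98 0 -.73;.53 -.98 0 -.73;.53 -.98 0 -.73;.53 -.98 0 -.73;.53 -.98 0 -.73;.53 -.98 0 -.73;.53 -.98 0 -.73"}}

```text
time_s: 1.87
tcp_pos: [0.4736, 0.0979, 0.2225]
ee_rot: [[-0.055, -0.998, -0.0], [-0.998, 0.055, 0.0], [-0.0, 0.0, -1.0]]
wrist_force: [0.1, 0.2, -0.5]
gripper_width: 0.458
gripper_force: 0.0
```

```bash
cat >> h.py <<'E'
def st():
    s=sense();R=s["ee_rot"];y=R[:,1];print("t",round(s["time_s"],2),"tcp",s["tcp_pos"].round(4),"yaw",round(np.degrees(np.arctan2(y[1],y[0])),2),"j",s["joints"].round(0),"F",s["wrist_force"].round(1),"w",round(s["gripper_width"]*87,1),"gf",round(s["gripper_force"],1))
    return s
def wt(x,y,z,a=None):
    s=st();d=(np.array([x,y,z])-s["tcp_pos"])/.025;Y=s["ee_rot"][:,1]
    print("units",d.round(2),None if a is None else round(((a-np.degrees(np.arctan2(Y[1],Y[0]))+90)%180-90)/5,2))
E
python3 - <<'E'
from h import *
wt(.4713,.0985,.139,-3)
c=capture("side");cv2.imwrite("pics/s1.png",cv2.resize(c["image"][:260,120:440],None,fx=2.3,fy=2.3))
c=capture("top")
for q in[(151.5,220),(195.5,210.5),(207.5,254.5),(158.7,264.2)]:print(onz(c,*q,.055).round(3))
E
```

```text
t 1.87 tcp [0.4736 0.0979 0.2225] yaw 176.85 j [ 31.   8. -19.  -0. -63. -34.] F [ 0.1  0.2 -0.5] w 39.8 gf 0.0
units [-0.09  0.02 -3.34] 0.03
[0.487 0.449 0.055]
[0.514 0.323 0.055]
[0.387 0.285 0.055]
[0.361 0.422 0.055]
```

View pics/s1.png

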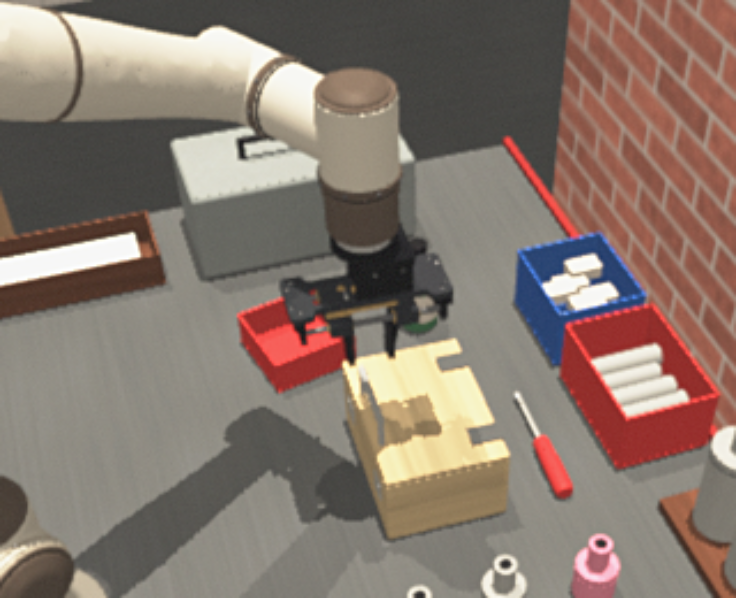

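The gripper body's long side lies along the closing axis, and the fingers straddle the handle bar. I'll lower and grip.

Call:
{"op": "move_arm", "data": {"targets": "-.05 0 -.84 0;-.04 0 -.84 0;0 0 -.83 0;0 0 -.83 0;0 0 0 0"}}

```text
time_s: 2.38
tcp_pos: [0.4679, 0.0984, 0.1353]
ee_rot: [[-0.052, -0.999, -0.008], [-0.999, 0.052, -0.003], [0.004, 0.008, -1.0]]
wrist_force: [-0.2, 0.6, -1.2]
gripper_width: 0.464
gripper_force: 0.0
```

Call:
{"op": "move_arm", "data": {"targets": "0 0 0 0;0 0 0 0;0 0 0 0;0 0 0 0;0 0 0 0;0 0 0 0", "gripper": 0}}

```text
time_s: 2.88
tcp_pos: [0.4726, 0.0996, 0.14]
ee_rot: [[-0.051, -0.999, 0.004], [-0.999, 0.051, 0.001], [-0.001, -0.004, -1.0]]
wrist_force: [2.1, -0.8, 0.6]
gripper_width: 0.106
gripper_force: 30.0
```

```bash
cat >> h.py <<'E'
YAW=-3.0
def arc(a,b,n):
    ph=np.radians(18.435+np.linspace(a,b,n+1));P=np.c_[-158.1*np.cos(ph),158.1*np.sin(ph)]/25
    c,s=np.cos(np.radians(YAW)),np.sin(np.radians(YAW));Q=np.c_[P[:,0]*c,P[:,0]*s,P[:,1]]
    D=np.diff(np.round(Q-Q[0],2),axis=0);print(";".join("%.2f %.2f %.2f 0"%tuple(r) for r in D))
E
python3 - <<'E'
from h import *
st();arc(0,106.5,20)
E
```

```text
t 2.88 tcp [0.4726 0.0996 0.14  ] yaw 177.08 j [ 31.  13. -26.   0. -51. -34.] F [ 2.1 -0.8  0.6] w 9.3 gf 30.0
0.21 -0.01 0.55 0;0.26 -0.01 0.52 0;0.31 -0.02 0.50 0;0.35 -0.02 0.47 0;0.40 -0.02 0.44 0;0.43 -0.02 0.39 0;0.47 -0.03 0.36 0;0.50 -0.02 0.30 0;0.53 -0.03 0.26 0;0.55 -0.03 0.21 0;0.56 -0.03 0.16 0;0.58 -0.03 0.11 0;0.58 -0.03 0.05 0;0.59 -0.03 0.00 0;0.58 -0.03 -0.06 0;0.58 -0.03 -0.11 0;0.56 -0.03 -0.17 0;0.55 -0.03 -0.22 0;0.52 -0.03 -0.26 0;0.50 -0.02 -0.32 0
```

Call:
{"op": "move_arm", "data": {"targets": "0.21 -0.01 0.55 0;0.26 -0.01 0.52 0;0.31 -0.02 0.50 0;0.35 -0.02 0.47 0;0.40 -0.02 0.44 0;0.43 -0.02 0.39 0;0.47 -0.03 0.36 0;0.50 -0.02 0.30 0;0.53 -0.03 0.26 0;0.55 -0.03 0.21 0"}}

```text
time_s: 3.72
tcp_pos: [0.569, 0.0946, 0.2411]
ee_rot: [[-0.051, -0.999, -0.004], [-0.999, 0.051, 0.001], [-0.0, 0.005, -1.0]]
wrist_force: [-8.6, 4.1, 7.2]
gripper_width: 0.097
gripper_force: 30.0
```

```bash
python3 -c "
from h import *
st()"
```

```text
t 3.72 tcp [0.569  0.0946 0.2411] yaw 177.09 j [ 25.  17.  -5.  -0. -69. -28.] F [-8.6  4.1  7.2] w 8.4 gf 30.0
```

Call:
{"op": "move_arm", "data": {"targets": "0.56 -0.03 0.16 0;0.58 -0.03 0.11 0;0.58 -0.03 0.05 0;0.59 -0.03 0.00 0;0.58 -0.03 -0.06 0;0.58 -0.03 -0.11 0;0.56 -0.03 -0.17 0;0.55 -0.03 -0.22 0;0.52 -0.03 -0.26 0;0.50 -0.02 -0.32 0"}}

```text
time_s: 4.55
tcp_pos: [0.7112, 0.0875, 0.2195]
ee_rot: [[-0.051, -0.999, -0.001], [-0.999, 0.051, 0.001], [-0.001, 0.001, -1.0]]
wrist_force: [-3.4, 2.6, 2.9]
gripper_width: 0.102
gripper_force: 30.0
```

Call:
{"op": "move_arm", "data": {"targets": "0 0 0 0;0 0 0 0;0 0 0 0"}}

```text
time_s: 4.8
tcp_pos: [0.7116, 0.0869, 0.2182]
ee_rot: [[-0.052, -0.999, 0.001], [-0.999, 0.052, 0.0], [-0.0, -0.001, -1.0]]
wrist_force: [1.9, 0.8, -1.1]
gripper_width: 0.101
gripper_force: 30.0
```

Run:
```python
from h import *
s=st()
c=capture("side");cv2.imwrite("pics/s2.png",cv2.resize(c["image"][:260,160:400],None,fx=2.3,fy=2.3))
```

```text
t 4.8 tcp [0.7116 0.0869 0.2182] yaw 177.04 j [ 20.  31.  15.  -0. -74. -23.] F [ 1.9  0.8 -1.1] w 8.8 gf 30.0
```

View pics/s2.png

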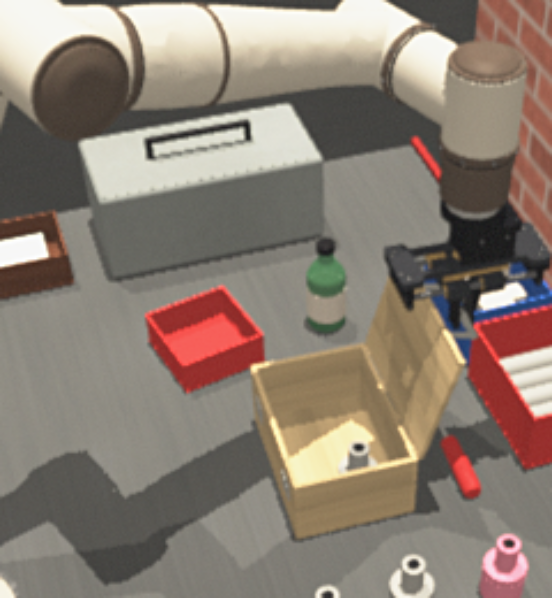

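The cover is upright and leaning back, held at the handle, and the stray is visible in the case. I'll nudge it to make sure it reaches the stop.

Call:
{"op": "move_arm", "data": {"targets": ".2 -.01 -.14 0;.16 -.01 -.11 0;0 0 0 0;0 0 0 0"}}

```text
time_s: 5.18
tcp_pos: [0.7118, 0.0866, 0.2175]
ee_rot: [[-0.05, -0.999, -0.016], [-0.999, 0.05, -0.002], [0.003, 0.016, -1.0]]
wrist_force: [-27.2, 5.0, 20.8]
gripper_width: 0.104
gripper_force: 30.0
```

Run:
```python
from h import *
s=st()
```

```text
t 5.18 tcp [0.7118 0.0866 0.2175] yaw 177.14 j [ 20.  32.  16.  -0. -75. -23.] F [-27.2   5.   20.8] w 9.1 gf 30.0
```

Call:
{"op": "move_arm", "data": {"targets": "-.18 .01 .12 0;-.18 .01 .13 0"}}

```text
time_s: 5.35
tcp_pos: [0.71, 0.0868, 0.219]
ee_rot: [[-0.052, -0.999, -0.001], [-0.999, 0.052, 0.0], [-0.0, 0.001, -1.0]]
wrist_force: [1.9, -1.7, -3.7]
gripper_width: 0.1
gripper_force: 30.0
```

Call:
{"op": "move_arm", "data": {"targets": "0 0 0 0;0 0 0 0;0 0 0 0;0 0 .4 0;0 0 .8 0;0 0 .8 0;0 0 .8 0;0 0 .8 0", "gripper": 30}}

```text
time_s: 6.02
tcp_pos: [0.7118, 0.0865, 0.3103]
ee_rot: [[-0.052, -0.999, 0.001], [-0.999, 0.052, -0.0], [0.0, -0.001, -1.0]]
wrist_force: [0.2, -0.1, -0.4]
gripper_width: 0.343
gripper_force: 0.0
```

Run:
```python
from h import *
s=st()
t,si,R=find();pr(R)
a=cv2.resize(t["image"][150:245,210:340],None,fx=5,fy=5,interpolation=cv2.INTER_CUBIC)
cv2.imwrite("pics/t2.png",a)
```

```text
t 6.02 tcp [0.7118 0.0865 0.3103] yaw 177.01 j [ 20.  30.  25.   0. -85. -23.] F [ 0.2 -0.1 -0.4] w 29.8 gf 0.0
[0.5604 0.0425 0.0811] 0.0 [291.8 193. ] [315.6 194.2]
[ 0.4474 -0.1607  0.0759] 0.0003 [362.9 232. ] [301.9 258.5]
```

View pics/t2.png

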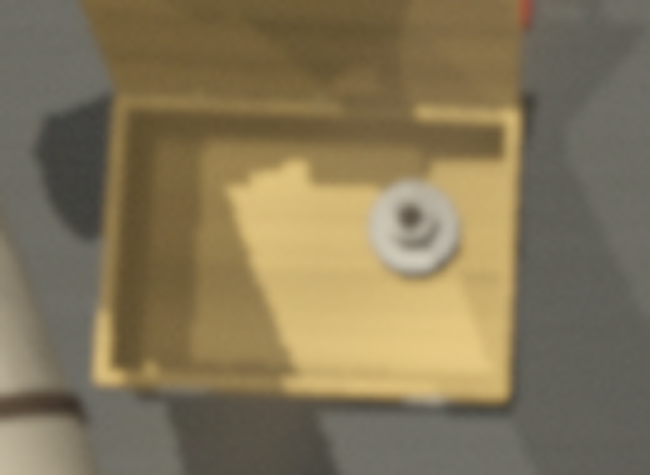

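The cover is fully back. The stray triangulates to (0.560, 0.0425), with its top at 0.081, which is correct. Next I'll move over it with the fingers turned across the case's y.

Call:
{"op": "move_arm", "data": {"targets": "-.34 -.1 0 1;-.34 -.1 0 1;-.34 -.1 0 1;-.34 -.1 0 1;-.34 -.1 0 1;-.34 -.1 0 1;-.34 -.1 0 1;-.34 -.1 0 1;-.34 -.1 0 1;-.34 -.1 0 1", "gripper": 45}}

```text
time_s: 6.95
tcp_pos: [0.6261, 0.0615, 0.3082]
ee_rot: [[0.734, -0.679, -0.0], [-0.679, -0.734, -0.0], [-0.0, 0.0, -1.0]]
wrist_force: [-0.3, 0.5, -0.5]
gripper_width: 0.512
gripper_force: 0.0
```

Call:
{"op": "move_arm", "data": {"targets": "-.34 -.1 0 1;-.34 -.1 0 1;-.33 -.1 0 1;-.33 -.1 0 1;-.33 -.1 -.2 1;-.33 -.1 -.5 1;-.33 -.08 -.8 1;-.33 -.08 -.8 1;0 0 -.8 0;0 0 -.8 0"}}

```text
time_s: 7.78
tcp_pos: [0.5596, 0.0425, 0.2104]
ee_rot: [[0.999, -0.052, 0.001], [-0.052, -0.999, 0.0], [0.001, -0.0, -1.0]]
wrist_force: [-0.1, 0.6, -0.1]
gripper_width: 0.519
gripper_force: 0.0
```

Run:
```python
from h import *
wt(.5604,.0425,.054,87)
```

```text
t 7.78 tcp [0.5596 0.0425 0.2104] yaw -92.97 j [ 21.  16. -10.   0. -64.  66.] F [-0.1  0.6 -0.1] w 45.2 gf 0.0
units [ 0.03 -0.   -6.26] -0.01
```

Call:
{"op": "move_arm", "data": {"targets": ".03 0 -.8 0;0 0 -.8 0;0 0 -.8 0;0 0 -.8 0;0 0 -.8 0;0 0 -.8 0;0 0 -.7 0;0 0 -.5 0;0 0 -.26 0;0 0 0 0"}}

```text
time_s: 8.62
tcp_pos: [0.5597, 0.0424, 0.0529]
ee_rot: [[0.999, -0.052, -0.003], [-0.052, -0.999, -0.001], [-0.003, 0.001, -1.0]]
wrist_force: [-0.0, -0.3, 0.5]
gripper_width: 0.512
gripper_force: 0.0
```

Call:
{"op": "move_arm", "data": {"targets": "0 0 0 0;0 0 0 0;0 0 0 0;0 0 0 0;0 0 0 0;0 0 .2 0;0 0 .4 0", "gripper": 0}}

```text
time_s: 9.2
tcp_pos: [0.5586, 0.0422, 0.0684]
ee_rot: [[0.999, -0.053, -0.005], [-0.053, -0.999, -0.001], [-0.005, 0.001, -1.0]]
wrist_force: [-1.2, -0.1, -3.6]
gripper_width: 0.316
gripper_force: 29.9
```

Run:
```python
from h import *
wt(.437,.370,.21)
```

```text
t 9.2 tcp [0.5586 0.0422 0.0684] yaw -93.01 j [ 21.  25. -20.  -0. -45.  66.] F [-1.2 -0.1 -3.6] w 27.5 gf 29.9
units [-4.86 13.11  5.66] None
```

Call:
{"op": "move_arm", "data": {"targets": "0 0 .8 0;0 0 .8 0;0 0 .8 0;0 0 .8 0;0 0 .8 0;0 .2 .8 0;-.2 .6 .8 0;-.36 .9 0 0;-.36 .9 0 0;-.36 .9 0 0"}}

```text
time_s: 10.03
tcp_pos: [0.5274, 0.1305, 0.2102]
ee_rot: [[0.999, -0.053, -0.0], [-0.053, -0.999, 0.0], [-0.001, -0.0, -1.0]]
wrist_force: [0.7, 0.2, -3.0]
gripper_width: 0.314
gripper_force: 29.8
```

Call:
{"op": "move_arm", "data": {"targets": "-.36 .9 0 0;-.36 .9 0 0;-.36 .9 0 0;-.36 .9 0 0;-.36 .9 0 0;-.36 .9 0 0;-.36 .9 0 0;-.36 .9 0 0;-.36 .9 0 0;-.34 .61 0 0"}}

```text
time_s: 10.87
tcp_pos: [0.438, 0.3491, 0.2096]
ee_rot: [[0.999, -0.051, -0.001], [-0.051, -0.999, -0.0], [-0.001, 0.0, -1.0]]
wrist_force: [-0.1, 0.5, -3.1]
gripper_width: 0.316
gripper_force: 29.9
```

Run:
```python
from h import *
wt(.437,.370,.0535)
c=capture("side");cv2.imwrite("pics/s3.png",cv2.resize(c["image"][20:220,160:380],None,fx=2.5,fy=2.5))
```

```text
t 10.87 tcp [0.438  0.3491 0.2096] yaw -92.93 j [ 55.  16. -10.  -0. -64.  32.] F [-0.1  0.5 -3.1] w 27.5 gf 29.9
units [-0.04  0.83 -6.25] None
```

View pics/s3.png

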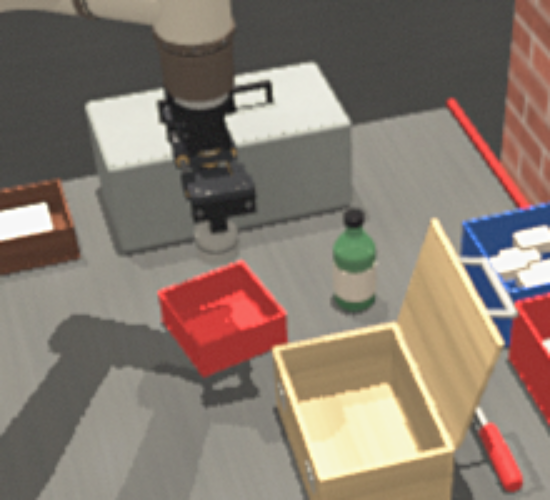

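The stray is held just behind the bin and the path down is clear, so I'll lower and release.

Call:
{"op": "move_arm", "data": {"targets": "-.04 .4 -.2 0;0 .43 -.6 0;0 0 -.9 0;0 0 -.9 0;0 0 -.9 0;0 0 -.9 0;0 0 -.8 0;0 0 -.6 0;0 0 -.3 0;0 0 -.15 0"}}

```text
time_s: 11.75
tcp_pos: [0.4378, 0.3677, 0.0533]
ee_rot: [[0.999, -0.052, -0.002], [-0.052, -0.999, -0.004], [-0.002, 0.004, -1.0]]
wrist_force: [-9.1, -3.2, 18.5]
gripper_width: 0.311
gripper_force: 29.9
```

Call:
{"op": "move_arm", "data": {"targets": "0 0 0 0;0 0 0 0;0 0 0 0"}}

```text
time_s: 12.0
tcp_pos: [0.4385, 0.3691, 0.054]
ee_rot: [[0.999, -0.052, 0.001], [-0.052, -0.999, 0.001], [0.001, -0.001, -1.0]]
wrist_force: [0.1, -0.5, -3.0]
gripper_width: 0.312
gripper_force: 29.9
```

Run:
```python
from h import *
s=st()
```

```text
t 12.0 tcp [0.4385 0.3691 0.054 ] yaw -92.98 j [ 56.  27. -19.   0. -44.  31.] F [ 0.1 -0.5 -3. ] w 27.2 gf 29.9
```

Call:
{"op": "move_arm", "data": {"targets": "0 0 0 0;0 0 0 0;0 0 .3 0;0 0 .8 0;0 0 .8 0;0 0 .8 0;0 0 .8 0;0 0 .9 0;0 0 .9 0;0 -.3 .9 0", "gripper": 45}}

```text
time_s: 12.83
tcp_pos: [0.4383, 0.3621, 0.2107]
ee_rot: [[0.999, -0.051, 0.002], [-0.051, -0.999, 0.002], [0.002, -0.002, -1.0]]
wrist_force: [-0.4, -0.5, 0.5]
gripper_width: 0.517
gripper_force: 0.0
```

Run:
```python
from h import *
s=st()
t,si,R=find(box=(.2,.8,-.6,.5));pr(R)
```

```text
t 12.83 tcp [0.4383 0.3621 0.2107] yaw -92.91 j [ 56.  17.  -9.   0. -64.  31.] F [-0.4 -0.5  0.5] w 45.0 gf 0.0
[ 0.4476 -0.1607  0.0758] 0.0 [363.  231.9] [302.  258.5]
[ 0.5528 -0.1659  0.0961] 0.0001 [364.9 194.4] [339.3 244.9]
[ 0.5418 -0.2707  0.096 ] 0.0002 [401.6 198.1] [350.6 277.1]
[ 0.4515 -0.4266  0.0973] 0.0002 [457.8 229.5] [340.7 341.7]
[ 0.5216 -0.3217  0.0961] 0.0002 [419.7 205. ] [350.9 295.8]
[ 0.4586 -0.253   0.0958] 0.0003 [396.5 227.5] [317.8 281. ]
[ 0.6283 -0.2726  0.0957] 0.0005 [401.1 168.2] [381.3 268.2]
[ 0.6159 -0.259   0.1011] 0.0034 [396.9 172.8] [375.8 264.1]
```

The stray is released. One full-size hub was knocked from (0.556,-0.343) to (0.522,-0.322), so I'll use its new position. First hub to pick: (0.5528,-0.1659).

Call:
{"op": "move_arm", "data": {"targets": ".1 -.5 0 0;.21 -.95 0 0;.21 -.95 0 0;.21 -.95 0 0;.21 -.95 0 0;.21 -.95 0 0;.21 -.95 0 0;.21 -.95 0 0;.21 -.95 0 0;.21 -.95 0 0", "gripper": 40}}

```text
time_s: 13.77
tcp_pos: [0.487, 0.1329, 0.2075]
ee_rot: [[0.999, -0.052, -0.002], [-0.052, -0.999, -0.001], [-0.002, 0.001, -1.0]]
wrist_force: [1.0, 0.2, -0.2]
gripper_width: 0.459
gripper_force: 0.0
```

Call:
{"op": "move_arm", "data": {"targets": ".21 -.95 0 0;.21 -.95 0 0;.21 -.95 0 0;.21 -.95 0 0;.21 -.95 0 0;.21 -.95 0 0;.21 -.95 0 0;.21 -.95 0 0;.21 -.95 0 0;.21 -.95 0 0"}}

```text
time_s: 14.6
tcp_pos: [0.5393, -0.1042, 0.2074]
ee_rot: [[0.999, -0.052, -0.002], [-0.052, -0.999, 0.0], [-0.002, 0.0, -1.0]]
wrist_force: [0.3, -0.0, -0.7]
gripper_width: 0.457
gripper_force: 0.0
```

Call:
{"op": "move_arm", "data": {"targets": ".21 -.95 0 0;.21 -.95 0 0;.1 -.5 0 0;0 0 0 0;0 0 0 0"}}

```text
time_s: 15.02
tcp_pos: [0.5524, -0.163, 0.2074]
ee_rot: [[0.999, -0.053, -0.002], [-0.053, -0.999, 0.0], [-0.002, -0.0, -1.0]]
wrist_force: [-0.1, 1.0, -0.5]
gripper_width: 0.465
gripper_force: 0.0
```

Run:
```python
from h import *
wt(.5528,-.1659,.063)
```

```text
t 15.02 tcp [ 0.5524 -0.163   0.2074] yaw -93.06 j [ -0.  18.  -8.  -0. -64.  87.] F [-0.1  1.  -0.5] w 40.5 gf 0.0
units [ 0.01 -0.12 -5.78] None
```

Call:
{"op": "move_arm", "data": {"targets": "0 -.12 -.9 0;0 0 -.9 0;0 0 -.9 0;0 0 -.9 0;0 0 -.9 0;0 0 -.7 0;0 0 -.4 0;0 0 -.18 0;0 0 0 0"}}

```text
time_s: 15.77
tcp_pos: [0.5528, -0.1649, 0.0632]
ee_rot: [[0.999, -0.051, -0.002], [-0.051, -0.999, 0.0], [-0.002, 0.0, -1.0]]
wrist_force: [0.8, 0.9, -0.3]
gripper_width: 0.461
gripper_force: 0.0
```

Call:
{"op": "move_arm", "data": {"targets": "0 0 0 0;0 0 0 0;0 0 0 0;0 0 0 0;0 0 .3 0;0 0 .7 0;0 0 .9 0;0 0 .9 0;0 0 .9 0;0 0 .9 0", "gripper": 0}}

```text
time_s: 16.6
tcp_pos: [0.5521, -0.1655, 0.1794]
ee_rot: [[0.999, -0.052, -0.002], [-0.052, -0.999, 0.001], [-0.002, -0.001, -1.0]]
wrist_force: [0.8, 0.2, -3.7]
gripper_width: 0.311
gripper_force: 29.9
```

Call:
{"op": "move_arm", "data": {"targets": "0 0 .9 0;.05 .5 0 0;.09 .9 0 0;.09 .9 0 0;.09 .9 0 0;.09 .9 0 0;.09 .9 0 0;.09 .9 0 0;.09 .9 0 0;.09 .9 0 0"}}

```text
time_s: 17.43
tcp_pos: [0.5711, 0.0284, 0.1997]
ee_rot: [[0.999, -0.052, -0.003], [-0.052, -0.999, -0.0], [-0.003, 0.0, -1.0]]
wrist_force: [-0.2, -0.4, -2.4]
gripper_width: 0.319
gripper_force: 29.9
```

Call:
{"op": "move_arm", "data": {"targets": ".09 .9 0 0;.09 .9 0 0;.09 .9 0 0;.09 .9 0 0;.09 .9 0 0;.08 .58 0 0;0 0 0 0;0 0 0 0"}}

```text
time_s: 18.1
tcp_pos: [0.5849, 0.1545, 0.2001]
ee_rot: [[0.999, -0.051, -0.003], [-0.051, -0.999, -0.001], [-0.003, 0.001, -1.0]]
wrist_force: [0.1, 0.1, -3.5]
gripper_width: 0.31
gripper_force: 29.9
```

Run:
```python
from h import *
wt(.5819,.1589,.070)
```

```text
t 18.1 tcp [0.5849 0.1545 0.2001] yaw -92.91 j [ 30.  21.  -4.  -0. -65.  57.] F [ 0.1  0.1 -3.5] w 27.0 gf 29.9
units [-0.12  0.18 -5.2 ] None
```

Call:
{"op": "move_arm", "data": {"targets": "-.12 .18 -.5 0;0 0 -.9 0;0 0 -.9 0;0 0 -.9 0;0 0 -.9 0;0 0 -.6 0;0 0 -.3 0;0 0 -.2 0;0 0 0 0;0 0 0 0"}}

```text
time_s: 18.93
tcp_pos: [0.5835, 0.1584, 0.0722]
ee_rot: [[0.999, -0.052, 0.002], [-0.052, -0.999, 0.001], [0.002, -0.001, -1.0]]
wrist_force: [-0.7, 1.6, -3.0]
gripper_width: 0.313
gripper_force: 29.9
```

Run:
```python
from h import *
wt(.5819,.1589,.070)
```

```text
t 18.93 tcp [0.5835 0.1584 0.0722] yaw -92.99 j [ 31.  28. -13.   0. -48.  56.] F [-0.7  1.6 -3. ] w 27.3 gf 29.9
units [-0.07  0.02 -0.09] None
```

Call:
{"op": "move_arm", "data": {"targets": "-.07 0 -.1 0;0 0 0 0;0 0 0 0"}}

```text
time_s: 19.18
tcp_pos: [0.5827, 0.159, 0.0709]
ee_rot: [[0.999, -0.051, 0.005], [-0.051, -0.999, 0.001], [0.004, -0.002, -1.0]]
wrist_force: [0.6, -0.0, 4.7]
gripper_width: 0.312
gripper_force: 29.9
```

Call:
{"op": "move_arm", "data": {"targets": "0 0 0 0;0 0 0 0;0 0 .3 0;0 0 .8 0;0 0 .9 0;0 0 .9 0;0 0 .9 0;0 0 .9 0;-.13 -.5 .8 0;-.26 -.87 0 0", "gripper": 40}}

```text
time_s: 20.02
tcp_pos: [0.574, 0.1259, 0.2113]
ee_rot: [[0.999, -0.049, 0.009], [-0.049, -0.999, 0.003], [0.009, -0.003, -1.0]]
wrist_force: [0.7, -0.9, 0.4]
gripper_width: 0.457
gripper_force: 0.0
```

Call:
{"op": "move_arm", "data": {"targets": "-.26 -.87 0 0;-.26 -.87 0 0;-.26 -.87 0 0;-.26 -.87 0 0;-.26 -.87 0 0;-.26 -.87 0 0;-.26 -.87 0 0;-.26 -.87 0 0;-.26 -.87 0 0;-.26 -.87 0 0"}}

```text
time_s: 20.85
tcp_pos: [0.5054, -0.0942, 0.2065]
ee_rot: [[0.999, -0.052, -0.001], [-0.052, -0.999, 0.0], [-0.001, -0.0, -1.0]]
wrist_force: [0.3, -0.6, 0.6]
gripper_width: 0.463
gripper_force: 0.0
```

Call:
{"op": "move_arm", "data": {"targets": "-.26 -.87 0 0;-.26 -.87 0 0;-.26 -.87 0 0;-.26 -.87 0 0;-.26 -.87 0 0;-.26 -.87 0 0;-.26 -.87 0 0;-.11 -.35 0 0;0 0 0 0"}}

```text
time_s: 21.6
tcp_pos: [0.4572, -0.2555, 0.2063]
ee_rot: [[0.999, -0.055, -0.001], [-0.055, -0.999, 0.0], [-0.001, -0.0, -1.0]]
wrist_force: [-1.1, 0.4, 0.4]
gripper_width: 0.461
gripper_force: 0.0
```

Run:
```python
from h import *
wt(.4586,-.253,.063)
t,si,R=find(box=(.2,.8,-.6,.5));pr(R)
cv2.imwrite("pics/s4.png",cv2.resize(si["image"][90:390,220:420],None,fx=2,fy=2))
```

```text
t 21.6 tcp [ 0.4572 -0.2555  0.2063] yaw -93.13 j [-11.  13. -15.  -0. -62.  98.] F [-1.1  0.4  0.4] w 40.1 gf 0.0
units [ 0.06  0.1  -5.73] None
[ 0.6283 -0.2725  0.0957] 0.0005 [401.1 168.2] [381.3 268.2]
[0.4335 0.3415 0.1014] 0.0025 [182.8 237.7] [247.7 136. ]
[ 0.5434 -0.2651  0.0861] 0.0027 [398.7 198.4] [350.5 277.2]
```

View pics/s4.png

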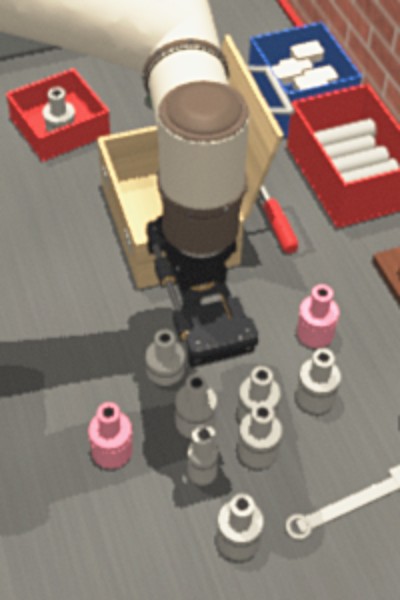

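The stray is standing in the bin, and the gripper is over the next hub at (0.4586,-0.253).

Call:
{"op": "move_arm", "data": {"targets": ".06 .1 -.9 0;0 0 -.9 0;0 0 -.9 0;0 0 -.9 0;0 0 -.9 0;0 0 -.7 0;0 0 -.4 0;0 0 -.13 0;0 0 0 0"}}

```text
time_s: 22.45
tcp_pos: [0.4597, -0.2511, 0.0627]
ee_rot: [[0.999, -0.051, -0.001], [-0.051, -0.999, 0.0], [-0.001, -0.0, -1.0]]
wrist_force: [-0.5, -0.4, -0.2]
gripper_width: 0.459
gripper_force: 0.0
```

Call:
{"op": "move_arm", "data": {"targets": "0 0 0 0;0 0 0 0;0 0 0 0;0 0 0 0;0 0 .3 0;0 0 .7 0;0 0 .9 0;0 0 .9 0;0 0 .9 0;0 0 .9 0", "gripper": 0}}

```text
time_s: 23.28
tcp_pos: [0.4581, -0.2514, 0.1784]
ee_rot: [[0.999, -0.053, -0.003], [-0.053, -0.999, 0.001], [-0.003, -0.001, -1.0]]
wrist_force: [0.2, -0.8, -4.8]
gripper_width: 0.316
gripper_force: 30.0
```

Call:
{"op": "move_arm", "data": {"targets": "0 0 .9 0;.15 .43 0 0;.3 .87 0 0;.3 .87 0 0;.3 .87 0 0;.3 .87 0 0;.3 .87 0 0;.3 .87 0 0;.3 .87 0 0;.3 .87 0 0"}}

```text
time_s: 24.12
tcp_pos: [0.5219, -0.0654, 0.1987]
ee_rot: [[0.999, -0.052, -0.004], [-0.052, -0.999, 0.001], [-0.004, -0.0, -1.0]]
wrist_force: [0.8, 0.3, -5.5]
gripper_width: 0.315
gripper_force: 30.0
```

Call:
{"op": "move_arm", "data": {"targets": ".3 .87 0 0;.3 .87 0 0;.3 .87 0 0;.3 .87 0 0;.3 .87 0 0;.3 .87 0 0;.3 .87 0 0;.15 .38 0 0;0 0 0 0;0 0 0 0"}}

```text
time_s: 24.95
tcp_pos: [0.5783, 0.0949, 0.199]
ee_rot: [[0.999, -0.051, -0.004], [-0.051, -0.999, -0.001], [-0.004, 0.001, -1.0]]
wrist_force: [0.2, -1.0, -5.4]
gripper_width: 0.316
gripper_force: 30.0
```

Run:
```python
from h import *
wt(.5784,.0930,.070)
t,si,R=find(box=(.2,.8,-.6,.5));pr(R)
```

```text
t 24.95 tcp [0.5783 0.0949 0.199 ] yaw -92.94 j [ 25.  19.  -7.  -0. -64.  62.] F [ 0.2 -1.  -5.4] w 27.5 gf 30.0
units [ 0.   -0.08 -5.16] None
[ 0.4476 -0.1607  0.0758] 0.0001 [363.  231.8] [301.9 258.5]
[ 0.5418 -0.2707  0.0959] 0.0001 [401.6 198.1] [350.6 277.1]
[ 0.4527 -0.4164  0.0751] 0.0079 [450.9 230.7] [340.7 341.7]
```

Call:
{"op": "move_arm", "data": {"targets": "0 -.08 -.5 0;0 0 -.9 0;0 0 -.9 0;0 0 -.9 0;0 0 -.9 0;0 0 -.6 0;0 0 -.3 0;0 0 -.2 0;0 0 -.04 0;0 0 0 0"}}

```text
time_s: 25.88
tcp_pos: [0.5803, 0.0927, 0.0704]
ee_rot: [[0.999, -0.052, 0.002], [-0.052, -0.999, 0.001], [0.002, -0.001, -1.0]]
wrist_force: [0.4, 0.3, -5.2]
gripper_width: 0.316
gripper_force: 30.0
```

Call:
{"op": "move_arm", "data": {"targets": "0 0 0 0;0 0 0 0"}}

```text
time_s: 26.05
tcp_pos: [0.58, 0.0928, 0.0703]
ee_rot: [[0.999, -0.052, 0.002], [-0.052, -0.999, 0.001], [0.002, -0.001, -1.0]]
wrist_force: [-0.3, -0.8, -3.5]
gripper_width: 0.314
gripper_force: 30.0
```

Run:
```python
from h import *
wt(.5784,.0930,.070)
```

```text
t 26.05 tcp [0.58   0.0928 0.0703] yaw -92.98 j [ 25.  27. -16.   0. -47.  62.] F [-0.3 -0.8 -3.5] w 27.4 gf 30.0
units [-0.06  0.01 -0.01] None
```

Call:
{"op": "move_arm", "data": {"targets": "-.06 0 -.05 0;0 0 0 0"}}

```text
time_s: 26.22
tcp_pos: [0.5798, 0.0931, 0.0702]
ee_rot: [[0.999, -0.051, 0.005], [-0.051, -0.999, 0.001], [0.005, -0.001, -1.0]]
wrist_force: [1.1, -0.5, 1.7]
gripper_width: 0.31
gripper_force: 30.0
```

Call:
{"op": "move_arm", "data": {"targets": "0 0 0 0;0 0 0 0;0 0 .3 0;0 0 .8 0;0 0 .9 0;0 0 .9 0;0 0 .9 0;0 0 .9 0;-.04 -.43 .8 0;-.09 -.86 0 0", "gripper": 39}}

```text
time_s: 27.05
tcp_pos: [0.5776, 0.0621, 0.2114]
ee_rot: [[0.999, -0.048, 0.01], [-0.048, -0.999, 0.002], [0.01, -0.003, -1.0]]
wrist_force: [0.7, 0.6, 0.2]
gripper_width: 0.451
gripper_force: 0.0
```

Call:
{"op": "move_arm", "data": {"targets": "-.09 -.86 0 0;-.09 -.86 0 0;-.09 -.86 0 0;-.09 -.86 0 0;-.09 -.86 0 0;-.09 -.86 0 0;-.09 -.86 0 0;-.09 -.86 0 0;-.09 -.86 0 0;-.09 -.86 0 0"}}

```text
time_s: 27.88
tcp_pos: [0.5519, -0.1555, 0.2064]
ee_rot: [[0.999, -0.052, 0.0], [-0.052, -0.999, 0.0], [0.0, -0.0, -1.0]]
wrist_force: [0.1, -0.9, 0.0]
gripper_width: 0.445
gripper_force: 0.0
```

Call:
{"op": "move_arm", "data": {"targets": "-.09 -.86 0 0;-.09 -.86 0 0;-.09 -.86 0 0;-.09 -.86 0 0;-.09 -.86 0 0;-.04 -.36 0 0;0 0 0 0;0 0 0 0"}}

```text
time_s: 28.55
tcp_pos: [0.5398, -0.2709, 0.2059]
ee_rot: [[0.999, -0.053, -0.0], [-0.053, -0.999, 0.0], [-0.0, -0.0, -1.0]]
wrist_force: [-0.0, 0.0, 0.1]
gripper_width: 0.448
gripper_force: 0.0
```

Run:
```python
from h import *
wt(.5418,-.2707,.064)
```

```text
t 28.55 tcp [ 0.5398 -0.2709  0.2059] yaw -93.02 j [-11.  21.  -4.  -0. -65.  98.] F [-0.   0.   0.1] w 39.0 gf 0.0
units [ 0.08  0.01 -5.67] None
```

Call:
{"op": "move_arm", "data": {"targets": ".08 .01 -.9 0;0 0 -.9 0;0 0 -.9 0;0 0 -.9 0;0 0 -.9 0;0 0 -.6 0;0 0 -.4 0;0 0 -.15 0;0 0 0 0"}}

```text
time_s: 29.3
tcp_pos: [0.542, -0.27, 0.0641]
ee_rot: [[0.999, -0.051, -0.001], [-0.051, -0.999, 0.0], [-0.001, -0.0, -1.0]]
wrist_force: [0.4, -0.4, 0.2]
gripper_width: 0.445
gripper_force: 0.0
```

Call:
{"op": "move_arm", "data": {"targets": "0 0 0 0;0 0 0 0;0 0 0 0;0 0 0 0;0 0 .3 0;0 0 .7 0;0 0 .9 0;0 0 .9 0;0 0 .9 0;0 0 .9 0", "gripper": 0}}

```text
time_s: 30.13
tcp_pos: [0.5406, -0.2708, 0.1797]
ee_rot: [[0.999, -0.053, -0.003], [-0.053, -0.999, 0.001], [-0.003, -0.001, -1.0]]
wrist_force: [-0.6, -0.2, -3.9]
gripper_width: 0.316
gripper_force: 29.9
```

Call:
{"op": "move_arm", "data": {"targets": "0 0 .9 0;.05 .43 0 0;.1 .85 0 0;.1 .85 0 0;.1 .85 0 0;.1 .85 0 0;.1 .85 0 0;.1 .85 0 0;.1 .85 0 0;.1 .85 0 0"}}

```text
time_s: 30.97
tcp_pos: [0.5617, -0.0887, 0.2001]
ee_rot: [[0.999, -0.052, -0.004], [-0.052, -0.999, 0.0], [-0.004, -0.0, -1.0]]
wrist_force: [0.4, -1.0, -5.2]
gripper_width: 0.312
gripper_force: 29.9
```

Call:
{"op": "move_arm", "data": {"targets": ".1 .85 0 0;.1 .85 0 0;.1 .85 0 0;.1 .85 0 0;.1 .85 0 0;.05 .43 0 0;0 0 0 0;0 0 0 0"}}

```text
time_s: 31.63
tcp_pos: [0.576, 0.0272, 0.2008]
ee_rot: [[0.999, -0.051, -0.003], [-0.051, -0.999, -0.001], [-0.003, 0.001, -1.0]]
wrist_force: [0.2, -0.6, -5.4]
gripper_width: 0.314
gripper_force: 29.9
```

Run:
```python
from h import *
wt(.5750,.0271,.070)
t,si,R=find(box=(.2,.8,-.6,.5));pr(R)
```

```text
t 31.63 tcp [0.576  0.0272 0.2008] yaw -92.92 j [ 19.  18.  -8.  -0. -63.  68.] F [ 0.2 -0.6 -5.4] w 27.3 gf 29.9
units [-0.04 -0.   -5.23] None
[ 0.4476 -0.1607  0.0758] 0.0001 [363.  231.8] [301.9 258.5]
[ 0.4527 -0.4163  0.0751] 0.0079 [450.9 230.7] [340.7 341.7]
```

Call:
{"op": "move_arm", "data": {"targets": "-.08 0 -.5 0;-.03 0 -.9 0;0 0 -.9 0;0 0 -.9 0;0 0 -.9 0;0 0 -.6 0;0 0 -.3 0;0 0 -.2 0;0 0 -.12 0;0 0 0 0"}}

```text
time_s: 32.57
tcp_pos: [0.5744, 0.0261, 0.072]
ee_rot: [[0.999, -0.051, 0.0], [-0.051, -0.999, -0.001], [0.0, 0.001, -1.0]]
wrist_force: [-5.5, -0.9, 6.5]
gripper_width: 0.314
gripper_force: 29.9
```

Call:
{"op": "move_arm", "data": {"targets": "0 0 0 0;0 0 0 0"}}

```text
time_s: 32.73
tcp_pos: [0.5744, 0.0261, 0.072]
ee_rot: [[0.999, -0.052, 0.001], [-0.052, -0.999, -0.001], [0.001, 0.001, -1.0]]
wrist_force: [-4.6, -0.5, 5.1]
gripper_width: 0.319
gripper_force: 29.9
```

Run:
```python
from h import *
wt(.5750,.0271,.070)
```

```text
t 32.73 tcp [0.5744 0.0261 0.072 ] yaw -92.96 j [ 19.  26. -18.   0. -46.  68.] F [-4.6 -0.5  5.1] w 27.8 gf 29.9
units [ 0.03  0.04 -0.08] None
```

Call:
{"op": "move_arm", "data": {"targets": "0 0 0 0;0 0 0 0;0 0 .3 0;0 0 .8 0;0 0 .9 0;0 0 .9 0;0 0 .9 0;0 0 .9 0;-.06 -.43 .8 0;-.13 -.87 0 0", "gripper": 40}}

```text
time_s: 33.57
tcp_pos: [0.5734, -0.0043, 0.213]
ee_rot: [[0.999, -0.048, 0.013], [-0.048, -0.999, 0.001], [0.013, -0.002, -1.0]]
wrist_force: [0.4, -0.1, 0.2]
gripper_width: 0.456
gripper_force: 0.0
```

Call:
{"op": "move_arm", "data": {"targets": "-.13 -.87 0 0;-.13 -.87 0 0;-.13 -.87 0 0;-.13 -.87 0 0;-.13 -.87 0 0;-.13 -.87 0 0;-.13 -.87 0 0;-.13 -.87 0 0;-.13 -.87 0 0;-.13 -.87 0 0"}}

```text
time_s: 34.4
tcp_pos: [0.5375, -0.2244, 0.208]
ee_rot: [[0.999, -0.052, 0.003], [-0.052, -0.999, -0.001], [0.003, 0.001, -1.0]]
wrist_force: [0.1, 0.1, 0.3]
gripper_width: 0.46
gripper_force: 0.0
```

Call:
{"op": "move_arm", "data": {"targets": "-.13 -.87 0 0;-.13 -.87 0 0;-.13 -.87 0 0;-.13 -.87 0 0;-.13 -.6 0 0;0 0 0 0;0 0 0 0"}}

```text
time_s: 34.98
tcp_pos: [0.5209, -0.3259, 0.2073]
ee_rot: [[0.999, -0.053, 0.001], [-0.053, -0.999, -0.001], [0.001, 0.001, -1.0]]
wrist_force: [-0.3, 0.6, -0.1]
gripper_width: 0.464
gripper_force: 0.0
```

Run:
```python
from h import *
wt(.5216,-.3217,.064)
t,si,R=find(box=(.2,.8,-.6,.5));pr(R)
cv2.imwrite("pics/t5.png",np.hstack([cv2.resize(t["image"][150:270,215:475],None,fx=2,fy=2),cv2.resize(si["image"][130:370,250:400],None,fx=1,fy=1)]))
```

```text
t 34.98 tcp [ 0.5209 -0.3259  0.2073] yaw -93.06 j [-17.  22.  -3.   0. -66. 104.] F [-0.3  0.6 -0.1] w 40.3 gf 0.0
units [ 0.03  0.17 -5.73] None
[0.5716 0.0245 0.1009] 0.0 [297.8 188. ] [321.3 193. ]
[0.5785 0.0918 0.1007] 0.0 [274.  185.7] [315.7 177.1]
[0.5819 0.1588 0.1006] 0.001 [250.2 184.5] [309.2 162.4]
[0.4335 0.3416 0.1014] 0.0025 [182.8 237.7] [247.7 136. ]
```

View pics/t5.png

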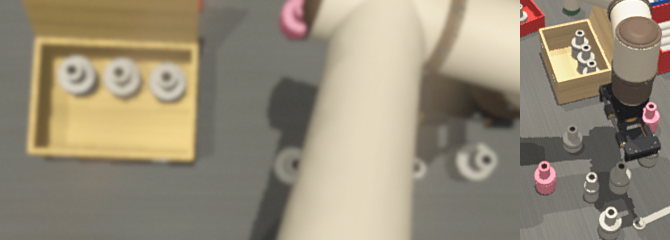

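Three hubs are standing in the case's rear row, with their tops at 0.101 as expected. The gripper is over the hub that was knocked.

Call:
{"op": "move_arm", "data": {"targets": ".03 .17 -.9 0;0 0 -.9 0;0 0 -.9 0;0 0 -.9 0;0 0 -.9 0;0 0 -.7 0;0 0 -.4 0;0 0 -.15 0;0 0 0 0"}}

```text
time_s: 35.83
tcp_pos: [0.5217, -0.3202, 0.0625]
ee_rot: [[0.999, -0.051, -0.001], [-0.051, -0.999, 0.0], [-0.001, -0.0, -1.0]]
wrist_force: [0.4, -0.0, -0.6]
gripper_width: 0.461
gripper_force: 0.0
```

Call:
{"op": "move_arm", "data": {"targets": "0 0 0 0;0 0 0 0;0 0 0 0;0 0 0 0;0 0 .3 0;0 0 .7 0;0 0 .9 0;0 0 .9 0;0 0 .9 0;0 0 .9 0", "gripper": 0}}

```text
time_s: 36.67
tcp_pos: [0.5202, -0.3203, 0.1777]
ee_rot: [[0.999, -0.053, -0.003], [-0.053, -0.999, 0.002], [-0.003, -0.001, -1.0]]
wrist_force: [0.2, 0.1, -4.8]
gripper_width: 0.315
gripper_force: 30.0
```

Call:
{"op": "move_arm", "data": {"targets": "0 0 .9 0;0 .44 0 0;-.03 .9 0 0;-.03 .9 0 0;-.03 .9 0 0;-.03 .9 0 0;-.03 .9 0 0;-.03 .9 0 0;-.03 .9 0 0;-.03 .9 0 0"}}

```text
time_s: 37.5
tcp_pos: [0.5136, -0.1281, 0.1984]
ee_rot: [[0.999, -0.052, -0.004], [-0.052, -0.999, 0.001], [-0.004, -0.001, -1.0]]
wrist_force: [0.3, -0.2, -5.3]
gripper_width: 0.313
gripper_force: 30.0
```

Call:
{"op": "move_arm", "data": {"targets": "-.02 .9 0 0;-.02 .9 0 0;-.02 .9 0 0;-.02 .9 0 0;-.02 .9 0 0;-.02 .9 0 0;-.02 .9 0 0;-.02 .9 0 0;-.02 .9 0 0;-.02 .9 0 0"}}

```text
time_s: 38.33
tcp_pos: [0.5085, 0.0962, 0.1984]
ee_rot: [[0.999, -0.052, -0.004], [-0.052, -0.999, -0.001], [-0.004, 0.001, -1.0]]
wrist_force: [0.9, 0.7, -5.5]
gripper_width: 0.311
gripper_force: 30.0
```

Call:
{"op": "move_arm", "data": {"targets": "-.02 .9 0 0;-.02 .9 0 0;-.02 .9 0 0;0 0 0 0;0 0 0 0;0 0 0 0"}}

```text
time_s: 38.83
tcp_pos: [0.5077, 0.1622, 0.1989]
ee_rot: [[0.999, -0.052, -0.003], [-0.052, -0.999, -0.001], [-0.003, 0.002, -1.0]]
wrist_force: [0.1, -1.0, -5.0]
gripper_width: 0.317
gripper_force: 30.0
```

Run:
```python
from h import *
wt(.5080,.1627,.070)
t,si,R=find(box=(.2,.8,-.6,.5));pr(R)
```

```text
t 38.83 tcp [0.5077 0.1622 0.1989] yaw -92.97 j [ 35.  14. -14.  -0. -62.  52.] F [ 0.1 -1.  -5. ] w 27.6 gf 30.0
units [ 0.01  0.02 -5.16] None
[0.5715 0.0243 0.1012] 0.0 [297.9 188. ] [321.3 193. ]
[0.5782 0.0921 0.1002] 0.0001 [273.9 185.9] [315.5 177.2]
[ 0.4474 -0.1607  0.0759] 0.0004 [362.9 232. ] [302.  258.5]
[ 0.6283 -0.2726  0.0957] 0.0004 [401.1 168.2] [381.3 268.2]
[0.5812 0.1585 0.1008] 0.0006 [250.2 185. ] [309.3 162.4]
[0.4331 0.3417 0.1014] 0.0015 [182.6 238. ] [247.7 136. ]
[ 0.4527 -0.4163  0.0751] 0.0079 [450.9 230.7] [340.7 341.7]
```

Call:
{"op": "move_arm", "data": {"targets": "-.03 0 -.5 0;-.03 0 -.9 0;0 0 -.9 0;0 0 -.9 0;0 0 -.9 0;0 0 -.6 0;0 0 -.3 0;0 0 -.2 0;0 0 -.08 0;0 0 0 0"}}

```text
time_s: 39.77
tcp_pos: [0.5079, 0.1623, 0.0701]
ee_rot: [[0.999, -0.052, 0.001], [-0.052, -0.999, -0.0], [0.001, 0.0, -1.0]]
wrist_force: [-2.6, -1.9, 1.2]
gripper_width: 0.31
gripper_force: 30.0
```

Run:
```python
from h import *
wt(.5080,.1627,.0685)
```

```text
t 39.77 tcp [0.5079 0.1623 0.0701] yaw -92.97 j [ 35.  23. -24.   0. -44.  52.] F [-2.6 -1.9  1.2] w 27.0 gf 30.0
units [ 0.    0.02 -0.06] None
```

Force has dropped, so the hub is on the floor. I'll release it and go to the hub at (0.4515,-0.4266).

Call:
{"op": "move_arm", "data": {"targets": "0 0 0 0;0 0 0 0;0 0 .3 0;0 0 .8 0;0 0 .9 0;0 0 .9 0;0 0 .9 0;0 0 .9 0;-.04 -.45 .8 0;-.09 -.91 0 0", "gripper": 40}}

```text
time_s: 40.6
tcp_pos: [0.5081, 0.1311, 0.212]
ee_rot: [[0.999, -0.048, 0.012], [-0.048, -0.999, 0.005], [0.012, -0.006, -1.0]]
wrist_force: [0.5, -1.0, 0.2]
gripper_width: 0.458
gripper_force: 0.0
```

Call:
{"op": "move_arm", "data": {"targets": "-.09 -.91 0 0;-.09 -.91 0 0;-.09 -.91 0 0;-.09 -.91 0 0;-.09 -.91 0 0;-.09 -.91 0 0;-.09 -.91 0 0;-.09 -.91 0 0;-.09 -.91 0 0;-.09 -.91 0 0"}}

```text
time_s: 41.43
tcp_pos: [0.4824, -0.0999, 0.2073]
ee_rot: [[0.999, -0.051, 0.003], [-0.051, -0.999, -0.0], [0.003, -0.0, -1.0]]
wrist_force: [-1.2, -0.4, -0.6]
gripper_width: 0.463
gripper_force: 0.0
```

Call:
{"op": "move_arm", "data": {"targets": "-.09 -.91 0 0;-.09 -.91 0 0;-.09 -.91 0 0;-.09 -.91 0 0;-.09 -.91 0 0;-.09 -.91 0 0;-.09 -.91 0 0;-.09 -.91 0 0;-.09 -.91 0 0;-.09 -.91 0 0"}}

```text
time_s: 42.27
tcp_pos: [0.4597, -0.3278, 0.2073]
ee_rot: [[0.999, -0.052, 0.003], [-0.052, -0.999, -0.001], [0.003, 0.001, -1.0]]
wrist_force: [-0.0, -0.2, 0.4]
gripper_width: 0.457
gripper_force: 0.0
```

Call:
{"op": "move_arm", "data": {"targets": "-.09 -.91 0 0;-.09 -.91 0 0;-.09 -.91 0 0;-.09 -.91 0 0;-.04 -.4 0 0;0 0 0 0;0 0 0 0"}}

```text
time_s: 42.85
tcp_pos: [0.4493, -0.4273, 0.2062]
ee_rot: [[0.999, -0.053, 0.001], [-0.053, -0.999, -0.0], [0.001, 0.0, -1.0]]
wrist_force: [-0.6, 0.1, 0.2]
gripper_width: 0.462
gripper_force: 0.0
```

Run:
```python
from h import *
wt(.4515,-.4266,.063)
t,si,R=find(box=(.2,.8,-.6,.5));pr(R)
```

```text
t 42.85 tcp [ 0.4493 -0.4273  0.2062] yaw -93.02 j [-29.  22.  -2.  -0. -66. 116.] F [-0.6  0.1  0.2] w 40.2 gf 0.0
units [ 0.09  0.03 -5.73] None
[0.5716 0.0245 0.1008] 0.0 [297.8 188. ] [321.3 193. ]
[ 0.4476 -0.1608  0.0758] 0.0001 [363.  231.9] [301.9 258.5]
[0.5785 0.0918 0.1006] 0.0001 [274.  185.7] [315.7 177.1]
[0.507  0.1612 0.0998] 0.0005 [248.9 211.1] [286.2 167.6]
[0.5766 0.1484 0.0712] 0.0032 [255.2 188.7] [309.4 171.6]
```

Call:
{"op": "move_arm", "data": {"targets": ".09 .03 -.9 0;0 0 -.9 0;0 0 -.9 0;0 0 -.9 0;0 0 -.9 0;0 0 -.7 0;0 0 -.4 0;0 0 -.13 0;0 0 0 0"}}

```text
time_s: 43.7
tcp_pos: [0.4517, -0.4259, 0.0624]
ee_rot: [[0.999, -0.051, -0.001], [-0.051, -0.999, 0.0], [-0.001, -0.0, -1.0]]
wrist_force: [0.2, 0.1, -0.8]
gripper_width: 0.461
gripper_force: 0.0
```

Call:
{"op": "move_arm", "data": {"targets": "0 0 0 0;0 0 0 0;0 0 0 0;0 0 0 0;0 0 .3 0;0 0 .7 0;0 0 .9 0;0 0 .9 0;0 0 .9 0;0 0 .9 0", "gripper": 0}}

```text
time_s: 44.53
tcp_pos: [0.4506, -0.4261, 0.1778]
ee_rot: [[0.999, -0.052, -0.002], [-0.052, -0.999, 0.002], [-0.002, -0.001, -1.0]]
wrist_force: [0.4, -0.6, -4.7]
gripper_width: 0.312
gripper_force: 29.9
```

Call:
{"op": "move_arm", "data": {"targets": "0 0 .9 0;.05 .44 0 0;.09 .9 0 0;.09 .9 0 0;.09 .9 0 0;.09 .9 0 0;.09 .9 0 0;.09 .9 0 0;.09 .9 0 0;.09 .9 0 0"}}

```text
time_s: 45.37
tcp_pos: [0.4693, -0.2335, 0.1982]
ee_rot: [[0.999, -0.052, -0.003], [-0.052, -0.999, 0.002], [-0.003, -0.001, -1.0]]
wrist_force: [-0.3, -0.7, -4.4]
gripper_width: 0.312
gripper_force: 29.9
```

Call:
{"op": "move_arm", "data": {"targets": ".09 .9 0 0;.09 .9 0 0;.09 .9 0 0;.09 .9 0 0;.09 .9 0 0;.09 .9 0 0;.09 .9 0 0;.09 .9 0 0;.09 .9 0 0;.09 .9 0 0"}}

```text
time_s: 46.2
tcp_pos: [0.4915, -0.0092, 0.1984]
ee_rot: [[0.999, -0.052, -0.003], [-0.052, -0.999, 0.0], [-0.003, 0.0, -1.0]]
wrist_force: [-0.2, 0.2, -4.6]
gripper_width: 0.315
gripper_force: 29.9
```

Call:
{"op": "move_arm", "data": {"targets": ".09 .9 0 0;.09 .9 0 0;.09 .9 0 0;.09 .9 0 0;.09 .7 0 0;0 0 0 0;0 0 0 0;0 0 0 0"}}

```text
time_s: 46.87
tcp_pos: [0.5032, 0.0966, 0.1988]
ee_rot: [[0.999, -0.052, -0.003], [-0.052, -0.999, -0.001], [-0.003, 0.001, -1.0]]
wrist_force: [-0.4, 0.0, -3.9]
gripper_width: 0.318
gripper_force: 29.9
```

Run:
```python
from h import *
wt(.5046,.0968,.0685)
t,si,R=find(box=(.2,.8,-.6,.5));pr(R)
```

```text
t 46.87 tcp [0.5032 0.0966 0.1988] yaw -92.97 j [ 29.  12. -17.  -0. -61.  58.] F [-0.4  0.  -3.9] w 27.7 gf 29.9
units [ 0.06  0.01 -5.21] None
[ 0.4476 -0.1607  0.0758] 0.0 [362.9 231.8] [301.9 258.5]
[ 0.6283 -0.2726  0.0957] 0.0005 [401.1 168.2] [381.3 268.2]
[0.5718 0.0243 0.1011] 0.0014 [297.9 187.7] [321.1 193. ]
```

Call:
{"op": "move_arm", "data": {"targets": ".02 .01 -.5 0;0 0 -.9 0;0 0 -.9 0;0 0 -.9 0;0 0 -.9 0;0 0 -.6 0;0 0 -.3 0;0 0 -.2 0;0 0 -.06 0;0 0 0 0"}}

```text
time_s: 47.8
tcp_pos: [0.5057, 0.0972, 0.0697]
ee_rot: [[0.999, -0.052, 0.002], [-0.052, -0.999, 0.0], [0.002, -0.001, -1.0]]
wrist_force: [-0.0, -0.7, -3.9]
gripper_width: 0.313
gripper_force: 29.9
```

Run:
```python
from h import *
wt(.5046,.0968,.0685)
```

```text
t 47.8 tcp [0.5057 0.0972 0.0697] yaw -92.98 j [ 29.  21. -26.   0. -42.  58.] F [-0.  -0.7 -3.9] w 27.3 gf 29.9
units [-0.05 -0.02 -0.05] None
```

Call:
{"op": "move_arm", "data": {"targets": "-.04 0 -.05 0;0 0 0 0"}}

```text
time_s: 47.97
tcp_pos: [0.5058, 0.0976, 0.0695]
ee_rot: [[0.999, -0.051, 0.004], [-0.051, -0.999, 0.001], [0.004, -0.001, -1.0]]
wrist_force: [-0.5, -1.0, 3.8]
gripper_width: 0.314
gripper_force: 29.9
```

Call:
{"op": "move_arm", "data": {"targets": "0 0 0 0;0 0 0 0;0 0 .3 0;0 0 .8 0;0 0 .9 0;0 0 .9 0;0 0 .9 0;0 0 .9 0;.1 -.43 .8 0;.2 -.87 0 0", "gripper": 40}}

```text
time_s: 48.8
tcp_pos: [0.5144, 0.0664, 0.2104]
ee_rot: [[0.999, -0.048, 0.011], [-0.048, -0.999, 0.003], [0.01, -0.004, -1.0]]
wrist_force: [0.7, -0.1, -0.1]
gripper_width: 0.46
gripper_force: 0.0
```

Call:
{"op": "move_arm", "data": {"targets": ".2 -.87 0 0;.2 -.87 0 0;.2 -.87 0 0;.2 -.87 0 0;.3 -.87 0 0;.3 -.87 0 0;.3 -.87 0 0;.35 -.87 0 0;.35 -.87 0 0;.35 -.87 0 0"}}

```text
time_s: 49.63
tcp_pos: [0.5807, -0.1539, 0.2055]
ee_rot: [[0.999, -0.052, 0.001], [-0.052, -0.999, -0.0], [0.001, 0.0, -1.0]]
wrist_force: [0.1, 0.3, -0.3]
gripper_width: 0.456
gripper_force: 0.0
```

Call:
{"op": "move_arm", "data": {"targets": ".35 -.87 0 0;.35 -.87 0 0;.35 -.87 0 0;.35 -.87 0 0;.35 -.87 0 0;.15 -.43 0 0;0 0 0 0;0 0 0 0"}}

```text
time_s: 50.3
tcp_pos: [0.6275, -0.2724, 0.2046]
ee_rot: [[0.999, -0.053, -0.0], [-0.053, -0.999, 0.0], [-0.001, -0.0, -1.0]]
wrist_force: [-0.8, -0.1, -0.4]
gripper_width: 0.457
gripper_force: 0.0
```

Run:
```python
from h import *
wt(.6283,-.2726,.063)
t,si,R=find(box=(.2,.8,-.6,.5));pr(R)
```

```text
t 50.3 tcp [ 0.6275 -0.2724  0.2046] yaw -93.02 j [-10.  29.   8.  -0. -70.  97.] F [-0.8 -0.1 -0.4] w 39.8 gf 0.0
units [ 0.03 -0.01 -5.66] None
[0.5785 0.0918 0.1007] 0.0 [274.  185.7] [315.7 177.1]
[0.5716 0.0245 0.1009] 0.0 [297.8 188. ] [321.3 193. ]
[0.5056 0.0968 0.1002] 0.0002 [272.  211.5] [292.4 181.8]
[0.507  0.1612 0.1   ] 0.0005 [248.9 211.1] [286.2 167.6]
[0.5819 0.1588 0.1007] 0.001 [250.2 184.5] [309.2 162.4]
[0.4335 0.342  0.1011] 0.0023 [182.6 237.7] [247.7 136. ]
```

Call:
{"op": "move_arm", "data": {"targets": ".03 -.01 -.9 0;0 0 -.9 0;0 0 -.9 0;0 0 -.9 0;0 0 -.9 0;0 0 -.7 0;0 0 -.3 0;0 0 -.14 0;0 0 0 0"}}

```text
time_s: 51.15
tcp_pos: [0.6286, -0.2719, 0.0639]
ee_rot: [[0.999, -0.051, -0.0], [-0.051, -0.999, -0.0], [-0.0, 0.0, -1.0]]
wrist_force: [-0.3, -0.4, -0.2]
gripper_width: 0.461
gripper_force: 0.0
```

Call:
{"op": "move_arm", "data": {"targets": "0 0 0 0;0 0 0 0;0 0 0 0;0 0 0 0;0 0 .3 0;0 0 .7 0;0 0 .9 0;0 0 .9 0;0 0 .9 0;0 0 .9 0", "gripper": 0}}

```text
time_s: 51.98
tcp_pos: [0.6275, -0.2724, 0.179]
ee_rot: [[0.999, -0.052, -0.002], [-0.052, -0.999, 0.001], [-0.002, -0.001, -1.0]]
wrist_force: [0.3, 0.0, -3.6]
gripper_width: 0.313
gripper_force: 29.9
```

Call:
{"op": "move_arm", "data": {"targets": "0 0 .9 0;-.3 .44 0 0;-.6 .8 0 0;-.6 .8 0 0;-.6 .8 0 0;-.5 .8 0 0;-.5 .8 0 0;-.4 .8 0 0;-.4 .8 0 0;-.3 .8 0 0"}}

```text
time_s: 52.82
tcp_pos: [0.5216, -0.1008, 0.2009]
ee_rot: [[0.999, -0.053, -0.002], [-0.053, -0.999, 0.0], [-0.002, -0.0, -1.0]]
wrist_force: [-0.1, 0.3, -4.0]
gripper_width: 0.313
gripper_force: 29.9
```

Call:
{"op": "move_arm", "data": {"targets": "-.2 .8 0 0;-.2 .8 0 0;-.2 .8 0 0;-.1 .8 0 0;-.1 .8 0 0;-.09 .8 0 0;0 .5 0 0;0 0 0 0;0 0 0 0;0 0 0 0"}}

```text
time_s: 53.65
tcp_pos: [0.501, 0.0305, 0.2011]
ee_rot: [[0.999, -0.052, -0.001], [-0.052, -0.999, -0.0], [-0.001, 0.0, -1.0]]
wrist_force: [-1.0, -0.4, -3.5]
gripper_width: 0.314
gripper_force: 29.9
```

Run:
```python
from h import *
wt(.5011,.0309,.0685)
```

```text
t 53.65 tcp [0.501  0.0305 0.2011] yaw -92.99 j [ 22.  11. -18.   0. -61.  65.] F [-1.  -0.4 -3.5] w 27.4 gf 29.9
units [ 0.    0.02 -5.3 ] None
```

Call:
{"op": "move_arm", "data": {"targets": "0 .02 -.5 0;0 0 -.9 0;0 0 -.9 0;0 0 -.9 0;0 0 -.9 0;0 0 -.6 0;0 0 -.3 0;0 0 -.2 0;0 0 -.08 0;0 0 0 0"}}

```text
time_s: 54.48
tcp_pos: [0.5016, 0.031, 0.0712]
ee_rot: [[0.999, -0.052, 0.0], [-0.052, -0.999, -0.001], [0.0, 0.001, -1.0]]
wrist_force: [-4.1, -0.5, 4.4]
gripper_width: 0.313
gripper_force: 30.0
```

Call:
{"op": "move_arm", "data": {"targets": "0 0 0 0;0 0 0 0"}}

```text
time_s: 54.65
tcp_pos: [0.5016, 0.031, 0.0711]
ee_rot: [[0.999, -0.052, 0.001], [-0.052, -0.999, -0.0], [0.001, 0.0, -1.0]]
wrist_force: [-4.5, -0.8, 7.1]
gripper_width: 0.313
gripper_force: 30.0
```

Run:
```python
from h import *
wt(.5011,.0309,.0695)
```

```text
t 54.65 tcp [0.5016 0.031  0.0711] yaw -92.96 j [ 22.  20. -28.   0. -42.  65.] F [-4.5 -0.8  7.1] w 27.2 gf 30.0
units [-0.02 -0.   -0.07] None
```

Call:
{"op": "move_arm", "data": {"targets": "0 0 0 0;0 0 0 0;0 0 .3 0;0 0 .8 0;0 0 .9 0;0 0 .9 0;0 0 .9 0;0 0 .9 0;0 0 .9 0;0 0 .9 0", "gripper": 40}}

```text
time_s: 55.48
tcp_pos: [0.5017, 0.0315, 0.2341]
ee_rot: [[0.999, -0.052, 0.002], [-0.052, -0.999, 0.001], [0.002, -0.001, -1.0]]
wrist_force: [0.8, -0.6, 0.6]
gripper_width: 0.46
gripper_force: 0.0
```

Call:
{"op": "move_arm", "data": {"targets": "0 0 .9 -1;0 0 .9 -1;0 0 .8 -1;.4 .12 .4 -1;.5 .15 0 -1;.54 .14 0 -1;.54 .14 0 -1;.54 .14 0 -1;.54 .14 0 -1;.54 .14 0 -1", "gripper": 30}}

```text
time_s: 56.32
tcp_pos: [0.5923, 0.0558, 0.3078]
ee_rot: [[0.599, -0.801, 0.002], [-0.801, -0.599, 0.0], [0.001, -0.002, -1.0]]
wrist_force: [-0.3, -0.1, 0.7]
gripper_width: 0.345
gripper_force: 0.0
```

Call:
{"op": "move_arm", "data": {"targets": ".54 .14 0 -1;.54 .14 0 -1;.54 .14 0 -1;.54 .14 0 -1;.54 .14 0 -1;.54 .14 0 -1;.54 .14 0 -1;.54 .14 0 -1;.49 .14 0 0;0 0 0 0"}}

```text
time_s: 57.15
tcp_pos: [0.7133, 0.0877, 0.306]
ee_rot: [[-0.052, -0.999, 0.001], [-0.999, 0.052, -0.0], [0.0, -0.001, -1.0]]
wrist_force: [0.1, 0.2, -0.1]
gripper_width: 0.344
gripper_force: 0.0
```

Run:
```python
from h import *
wt(.7118,.0866,.218,-3)
t,si,R=find(box=(.2,.8,-.6,.5));pr(R)
cv2.imwrite("pics/f1.png",np.hstack([cv2.resize(t["image"][150:270,140:340],None,fx=2,fy=2),cv2.resize(si["image"][100:340,210:400],None,fx=1,fy=1)]))
```

```text
t 57.15 tcp [0.7133 0.0877 0.306 ] yaw 177.03 j [ 20.  30.  25.   0. -85. -23.] F [ 0.1  0.2 -0.1] w 29.9 gf 0.0
units [-0.06 -0.04 -3.52] -0.01
[0.4994 0.0297 0.1008] 0.0 [296.  213.5] [297.5 197.9]
[ 0.4474 -0.1607  0.0759] 0.0003 [362.9 232. ] [302.  258.5]
```

View pics/f1.png

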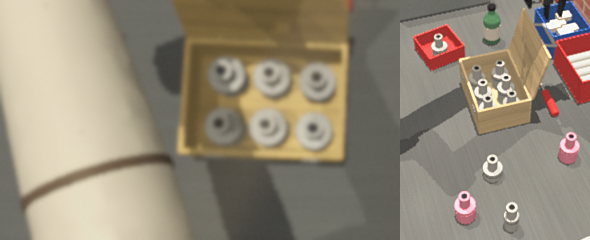

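All six hubs stand in the case and the stray stands in the bin. Only the short and slim look-alikes remain on the bench. Now I'll grip the handle.

Call:
{"op": "move_arm", "data": {"targets": "-.06 -.04 -.7 0;0 0 -.8 0;0 0 -.8 0;0 0 -.7 0;0 0 -.4 0;0 0 -.12 0;0 0 0 0"}}

```text
time_s: 57.83
tcp_pos: [0.7096, 0.086, 0.2189]
ee_rot: [[-0.052, -0.999, -0.0], [-0.999, 0.052, -0.0], [0.0, 0.0, -1.0]]
wrist_force: [0.2, 0.1, 0.6]
gripper_width: 0.348
gripper_force: 0.0
```

Call:
{"op": "move_arm", "data": {"targets": "0 0 0 0;0 0 0 0;0 0 0 0;0 0 0 0;0 0 0 0", "gripper": 0}}

```text
time_s: 58.25
tcp_pos: [0.71, 0.0863, 0.2196]
ee_rot: [[-0.052, -0.999, 0.0], [-0.999, 0.052, 0.0], [-0.0, -0.0, -1.0]]
wrist_force: [-1.5, 0.9, 2.0]
gripper_width: 0.103
gripper_force: 30.0
```

Run:
```python
from h import *
st();arc(106,45,14)
```

```text
t 58.25 tcp [0.71   0.0863 0.2196] yaw 177.04 j [ 20.  31.  15.   0. -74. -23.] F [-1.5  0.9  2. ] w 9.0 gf 30.0
-0.41 0.02 0.26 0;-0.42 0.02 0.22 0;-0.44 0.03 0.19 0;-0.45 0.02 0.16 0;-0.47 0.02 0.12 0;-0.47 0.03 0.09 0;-0.48 0.02 0.05 0;-0.48 0.03 0.02 0;-0.48 0.02 -0.02 0;-0.47 0.03 -0.06 0;-0.47 0.02 -0.10 0;-0.47 0.03 -0.13 0;-0.45 0.02 -0.16 0;-0.44 0.03 -0.20 0
```

Call:
{"op": "move_arm", "data": {"targets": "-0.41 0.02 0.26 0;-0.42 0.02 0.22 0;-0.44 0.03 0.19 0;-0.45 0.02 0.16 0;-0.47 0.02 0.12 0;-0.47 0.03 0.09 0;-0.48 0.02 0.05 0"}}

```text
time_s: 58.83
tcp_pos: [0.6319, 0.09, 0.2481]
ee_rot: [[-0.052, -0.999, 0.005], [-0.999, 0.052, 0.0], [-0.0, -0.005, -1.0]]
wrist_force: [5.5, -1.3, -0.2]
gripper_width: 0.104
gripper_force: 30.0
```

Call:
{"op": "move_arm", "data": {"targets": "-0.48 0.03 0.02 0;-0.48 0.02 -0.02 0;-0.47 0.03 -0.06 0;-0.47 0.02 -0.10 0;-0.47 0.03 -0.13 0;-0.45 0.02 -0.16 0;-0.44 0.03 -0.20 0;0 0 0 0;0 0 0 0;0 0 0 0"}}

```text
time_s: 59.67
tcp_pos: [0.5476, 0.0943, 0.231]
ee_rot: [[-0.051, -0.999, -0.005], [-0.999, 0.051, -0.001], [0.001, 0.005, -1.0]]
wrist_force: [-7.4, 0.3, 9.8]
gripper_width: 0.101
gripper_force: 30.0
```

```bash
cat >> h.py <<'E'
def handle():
    # bar seen from top: bright thin; print angle from tcp x
    s=sense();p=s["tcp_pos"];r=((.6224-p[0])/np.cos(np.radians(3)))/.1581
    print("theta from x",round(np.degrees(np.arccos(r))-18.435,2))
E
python3 - <<'E'
from h import *
wt(.5518,.0944,.230);handle()
E
```

```text
t 59.67 tcp [0.5476 0.0943 0.231 ] yaw 177.06 j [ 26.  15.  -8.  -0. -67. -29.] F [-7.4  0.3  9.8] w 8.8 gf 30.0
units [ 0.17  0.   -0.04] None
theta from x 43.28
```

Call:
{"op": "move_arm", "data": {"targets": ".1 0 .05 0;.1 0 .05 0;0 0 0 0;0 0 0 0;0 0 0 0"}}

```text
time_s: 60.08
tcp_pos: [0.5529, 0.0941, 0.2337]
ee_rot: [[-0.052, -0.999, -0.005], [-0.999, 0.052, -0.002], [0.002, 0.005, -1.0]]
wrist_force: [-6.8, 0.7, 8.8]
gripper_width: 0.103
gripper_force: 30.0
```

Run:
```python
from h import *
st();handle()
```

```text
t 60.08 tcp [0.5529 0.0941 0.2337] yaw 177.05 j [ 26.  15.  -7.  -0. -67. -29.] F [-6.8  0.7  8.8] w 9.0 gf 30.0
theta from x 45.44
```

Call:
{"op": "move_arm", "data": {"targets": "0 0 0 0;0 0 0 0;0 0 0 0;0 0 .3 0;0 0 .6 0;0 0 .8 0;0 0 .8 0;0 0 .8 0;0 0 .8 0;0 0 .8 0", "gripper": 30}}

```text
time_s: 60.92
tcp_pos: [0.555, 0.0947, 0.3561]
ee_rot: [[-0.052, -0.999, -0.0], [-0.999, 0.052, 0.0], [-0.0, 0.0, -1.0]]
wrist_force: [-0.1, -0.0, -0.8]
gripper_width: 0.347
gripper_force: 0.0
```

Call:
{"op": "move_arm", "data": {"targets": "-.3 .8 0 0;-.3 .8 0 0;-.3 .8 0 0;-.3 .8 0 0;-.3 .8 0 0;-.3 .8 0 0;-.3 .8 0 0;-.3 .8 0 0;-.3 .8 0 0;0 0 0 0"}}

```text
time_s: 61.75
tcp_pos: [0.4867, 0.2775, 0.3546]
ee_rot: [[-0.049, -0.999, -0.001], [-0.999, 0.049, 0.0], [-0.0, 0.001, -1.0]]
wrist_force: [-0.5, -0.1, -1.1]
gripper_width: 0.347
gripper_force: 0.0
```

Run:
```python
from h import *
st()
t,si,R=find(box=(.2,.8,-.6,.5));pr(R)
# predict handle ends for 40/45/50 deg in both views
def px(c,P):
    q=np.linalg.inv(c["world_from_camera"])@np.r_[P,1];return c["cx"]+c["fx"]*q[0]/-q[2],c["cy"]-c["fy"]*q[1]/-q[2]
ex=np.array([np.cos(np.radians(3)),-np.sin(np.radians(3)),0]);ey=np.array([-ex[1],ex[0],0])
A=t["image"].copy();B=si["image"].copy()
A=cv2.resize(A[140:280,140:340],None,fx=2,fy=2);B=cv2.resize(B[100:240,230:380],None,fx=2,fy=2)
for th,col in[(40,(255,0,0)),(45,(0,0,255)),(50,(255,0,255))]:
    ph=np.radians(th)
    for s in(-1,1):
        P=np.array([.6224,.0907,.103])+(-.162*np.cos(ph))*ex+np.array([0,0,.162*np.sin(ph)])+s*.114*ey
        u,v=px(t,P);cv2.circle(A,(int((u-140)*2),int((v-140)*2)),2,col,-1)
        u,v=px(si,P);cv2.circle(B,(int((u-230)*2),int((v-100)*2)),2,col,-1)
cv2.imwrite("pics/f2.png",np.hstack([A,B]))
```

```text
t 61.75 tcp [0.4867 0.2775 0.3546] yaw 177.22 j [ 46.  12.   5.  -0. -83. -49.] F [-0.5 -0.1 -1.1] w 30.2 gf 0.0
[ 0.4476 -0.1607  0.0758] 0.0 [363.  231.8] [302.  258.5]
[0.4375 0.37   0.0769] 0.0001 [175.5 236.9] [247.7 136. ]
[0.5012 0.0298 0.1007] 0.003 [296.1 212.3] [297.6 197.8]
```

View pics/f2.png

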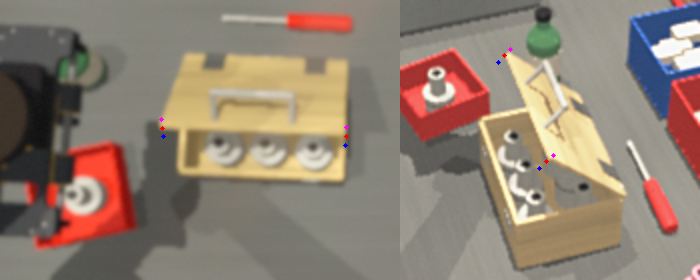

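The cover's free edge lines up with the predicted 45° corner marks in both views. The hubs and the stray are standing, and the arm is clear of everything.

```bash
python3 -c "
from station import *
print(finish_job())"
```

```text
the job is handed in; nothing more can be done
None
```

Job handed in: all six full-size hubs stand in the case, the short hub stands in the parts bin, and the cover is left at about 45°, with the look-alikes, tools and bottle left alone.

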